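Blow out a loaf tin with a two-speed duster

TASK

Blow the crumbs out of the loaf tin: stand the tin upright in the middle of the station's grate, lengthwise to the blow, and lay the cordless duster properly in the station's sloping rest so that its nozzle points down into the tin. Then squeeze the duster's blue trigger through its first stop all the way into full speed, keep it there for at least one second, and let go, leaving tin and duster where they are. Never let it blow at full speed anywhere but into the tin, and leave the cakes, tape roll and timer alone.

Things in the scene. Friction and masses are not known exactly. Their poses are not given: they have to be found in the camera images.
- duster: Cordless air duster, pistol shape, grey barrel with blue band, black nozzle and grip, 0.25-0.42 kg, lying on its side. Origin: underside, centre of its outline; x the way it blows, -y down the handle, z up; 40 mm thick. In its frame (mm): barrel diameter 40, axis y 49, z 20, x -90 to 30; collar diameter 20 to x 44; handle x -72 to -44, z 6 to 34; foot x -83 to -27, y -69 to -43, z 0 to 40.
- grip (a point): Middle of the duster's bare lower handle, at (-0.058, -0.024, 0.020) in its frame, 28 mm front to back (along x); bare for 35 mm along the handle, between trigger and foot, so that the duster can be lifted here across x without touching the trigger. The centre of mass is about 12 mm from here towards the barrel.
- nozzle (a point): Tip of the duster's nozzle (10 mm across), at (0.090, 0.049, 0.020) in the duster's frame.
- jet (a point): Aim point: the point 85 mm straight ahead of the nozzle tip, fixed to the duster.
- trigger (a point): Middle of the front face of the blue trigger before the upper handle (29 mm along the handle, 17 mm thick); moves with it. Released: (-0.017, 0.011, 0.020) in the duster's frame, 55 mm ahead of the handle's back face. It slides straight back (duster -x) 13 mm in all; pinched fully against the handle the width is 42 mm. Parked, the handle cannot give way: centre the fingers for that closed width.
- low_speed (a joint): First stage of the trigger, m: 0 released, 0.006 pressed to its first stop. Light spring, 2 to 4 N; by itself this is low speed.
- full_speed (a joint): Second stage of the same trigger, m: stays 0 until the trigger on its first stop is pushed past the pressure point there (about 9 N), then up to 0.007 at full depth (12.5 N). Springs back when let go. Over 0.0035 is full speed.
- tin: Small aluminium loaf tin, open at the top, 114 x 60 mm over its rolled rim (walls 110 x 56), 32 mm high, 0.08 to 0.15 kg. Origin at the centre of its underside, x along its length, z up. It stands upright on the bench.
- tin_floor (a point): Middle of the inside floor of the tin (floor 2.5 mm thick).
- station: Fixed blow-off station, 325 mm long: aluminium base, green plastic angled block up to 150 mm high, steel catch dish. Origin on the bench; x level, the way the nozzle blows (block to dish), -y the handle side, z up. Block: x -0.16 to -0.02, y -0.135 to 0.036. Dish: x 0.021 to 0.165, y -0.066 to 0.066, rim 14 mm high.
- grate (a point): Centre of the grate in the catch dish, on its surface, 10 mm above the bench; the flat grate is 132 mm (along station x) by 112 mm.
- cradle: The sloping rest on the green block. Its frame is where the duster's frame lies when parked: x is station x tipped 30 degrees down, z square to the slope; lay the duster on along -z. Fences with 2 to 4 mm play (16 mm high at the barrel, 24 mm at the notched stop before its shoulder, 12 mm at the foot) hold it. From y -0.047 to 0.031 there is 25 mm of free room for fingers below the handle.
- ring_cake: Plain ring cake, 76 x 79 mm, 36 mm high; origin under its centre. Leave alone.
- ring_cake_choc: Chocolate-chip ring cake, 79 x 86 mm, 33 mm high; origin under its centre. Leave alone.
- roll: Roll of adhesive tape lying flat, 103 mm across, 25 mm high; origin under its centre. Leave alone.
- kitchen_timer: White pocket timer lying flat, 70 x 66 x 21 mm; origin under its centre. Leave alone.
Things that resemble listed ones, but are neither listed nor needed, are in the scene too. Of the things that look like the tin, the larger one is meant.

How it is judged (in metres and radians):
On the way:
1. with the tin on the grate and the duster in the rest aimed into it, the trigger is held in its second stage (full speed) for one second (distance between duster and cradle below 0.012 m and angle between the x axis of duster and the x axis of cradle, either way round below 0.12 rad and angle between the z axis of duster and the z axis of cradle, either way round below 0.12 rad and horizontal distance between tin and grate below 0.022 m and z of tin in the frame of station below 0.016 m and angle between the x axis of tin and the x axis of station, either way round below 0.3 rad and angle between tin's own z axis and vertical below 0.1 rad and distance between jet and tin_floor below 0.028 m and value of joint low_speed above 0.004 m and value of joint full_speed above 0.0035 m and contact force between tin and the fingers below 0.5 N), for 1 s.
At the end, for the whole second after the job is handed in: Trigger fully released (under 1.5 and 1 mm). Duster still in the rest, origin within 12 mm of the cradle's, axes within 0.12 rad. Tin still, upright on the grate, within 22 mm of its centre, long side within 0.3 rad of the blow; aim point within 28 mm of the middle of its floor (distance between duster and cradle below 0.012 m and angle between the x axis of duster and the x axis of cradle, either way round below 0.12 rad and angle between the z axis of duster and the z axis of cradle, either way round below 0.12 rad and horizontal distance between tin and grate below 0.022 m and z of tin in the frame of station below 0.016 m and angle between the x axis of tin and the x axis of station, either way round below 0.3 rad and angle between tin's own z axis and vertical below 0.1 rad and distance between jet and tin_floor below 0.028 m and value of joint low_speed below 0.0015 m and value of joint full_speed below 0.001 m and linear speed of each of duster, tin below 0.02 m/s); the robot touches nothing.
It fails at once if the duster blows at full speed (second stage pressed 2 mm or more) while its aim point is more than 45 mm from the middle of the tin's floor (value of joint full_speed above 0.002 m and distance between jet and tin_floor above 0.045 m).
It fails at once if the plain ring cake is shoved aside (moved over 20 mm) (distance of ring_cake from where it was at the start of the episode above 0.02 m).
It fails at once if the chocolate-chip ring cake is shoved aside (moved over 20 mm) (distance of ring_cake_choc from where it was at the start of the episode above 0.02 m).
It fails at once if the tape roll is shoved aside (moved over 20 mm) (distance of roll from where it was at the start of the episode above 0.02 m).
It fails at once if the timer is shoved aside (moved over 20 mm) (distance of kitchen_timer from where it was at the start of the episode above 0.02 m).
It also fails if it takes over 66 s, if anything falls off the work surface, if the arm or the gripper's body presses on something with over 40 N, if the wrist force passes 120 N, or if a joint passes its speed limit or range.

ROBOT

A 6-joint arm with a two-finger parallel gripper is mounted at the origin on a cart in front of the work surface, level with it; the furniture and walls round the work are solid. World frame = base frame: x ahead of the robot, y to its left, z up, the work surface at z = 0. Lengths are in mm, angles in degrees, forces in N, time in s.
With the tool pointing down it reaches from about 350 to 850 mm from the base axis. Payload 8.1 kg.
Tool frame: the origin (TCP) lies between the finger pads; the fingertips stand 22 mm ahead of it and the grasp point (between the pads) lies 3 mm ahead of it; z points along the fingers, y is the direction in which the jaws open and shut (so a half turn about z gives the same grasp; the last joint's range is limited). The gripper opens to 85 mm and grips with 20 to 120 N. Pads are 22 mm wide; open, the fingers measure 114 mm over their backs; the gripper's body (76 mm by 85 mm) begins 54 mm behind the grasp point. The pads swing forward as they close: fully open they stand 13 mm farther back than shut.
Start: joints at [-68.606, 7.471, 85.268, -0, 87.261, -4.893], TCP at [265.743, -537.946, 253.292] pointing down, gripper open.
Joint ranges: [-169.43, 169.43], [-51.17, 129.36], [1.28, 143.12], [-76.62, 256.62], [0, 156.53], [-152.29, 152.29]. Speed limits (degrees/s): [136.94, 136.94, 159.86, 180, 180, 180].

INTERFACE

Orientations are given as [roll, pitch, yaw] about the fixed x, y, z axes, in that order (R = Rz(yaw) Ry(pitch) Rx(roll)).
In Python, from bench import r gives the robot as it stands.
- The arm moves only by the tool drive_tool, never from a script. Its argument "moves" is a list of rows, each a list of 2 entries, a list of its own where there are three numbers: the shift along the world's x, y, z in mm, then the turn about the world's z in degrees. A call has exactly 8 rows; each row is the pose to reach, as a shift and turn from the pose commanded when the call began; what a row does not reach only later rows make up. A row lasts 1/12 s, in which the tool goes at most 41.7 mm and 7.16 degrees, less where a joint would pass 70% of its speed; a pose out of reach is approached as far as the arm can. A call with a gripper value outside its range is refused whole. "fingers" is the finger opening in mm, from 0 to 85.4, set as the call begins (left out, the last holds). The fingers move at their own pace and stop on an object; "squeeze" is the grip in N (left out, the last holds). Time passes only in rows, so rows that repeat a pose let the fingers close, or fill a call up. It gives the time, the measured TCP pose, the force and the opening at its end, in the units of the state.
- r.sense(): the state, without advancing time (a new reading comes with each control period).
- r.snapshot(name): name is "scene" or "side" or "wrist"; returns a dict with "pixels" (480x640x3 uint8, red, green, blue), "camera_matrix" (3x3 intrinsics, pixels), "xyz" and "orientation" of the camera in the world. Camera axes: x right, y down, z forward; pixel columns grow to the right and rows downward; lengths in mm; the calibration is good to about 2 mm. A picture is of the moment at which its call begins. There is no depth.
- r.hand_in(): hands the job in, once; it reports no verdict.
The state is a dict: "time": time; "joint_pos": joint angles; "qd": joint speeds; "joint_efforts": joint torques, N m; "tool_pos": TCP position; "tcp_rot": TCP orientation; "ft_force": force on the tool from outside, world axes, zero at the start; "wrist_torque": the same for the moment, N m; "finger_gap": finger opening in mm.
Only numpy, scipy, OpenCV 4.12 (cv2) and the standard library are available. Lean on these libraries where they do the work, as an engineer would, in place of code of your own. Each camera call takes 0.05 s, during which the arm holds its last target.

## Working session

There is one attempt and no reset: what is moved stays moved. The work goes in short steps, Python scripts to look and compute and a tool call to move; the robot and the scene stay as the last step left them, time stands still between calls to the robot, and variables do not carry over. Pictures are saved under pics/ and viewed, and the job is handed in when it is done.

Besides the shell and the picture viewer there is one more tool, called after "Request:" by a JSON object that holds its "method" and its "body", one argument or row to a line. drive_tool: Moves the arm, as the interface text tells. Its arguments: {"type":"object","properties":{"moves":{"type":"array","items":{"type":"array"}},"fingers":{"type":"number"},"squeeze":{"type":"number"}},"required":["moves"]}

```bash
ls; mkdir -p pics
python3 - <<'E'
from bench import r
import cv2
print(r.sense())
for n in ["scene","side","wrist"]:
    s=r.snapshot(n)
    print(n,s["camera_matrix"],s["xyz"],s["orientation"])
    cv2.imwrite(f"pics/{n}0.png",s["pixels"][:,:,::-1])
E
```

```text
pics
{'time': 0.0, 'joint_pos': array([-6.86049082e+01,  7.51463362e+00,  8.53317661e+01,  6.36472806e-04,
        8.72622014e+01, -4.89251887e+00]), 'qd': array([-0.08323903,  0.01709734, -0.10090744,  0.00256785, -0.01064718,
       -0.05125268]), 'joint_efforts': array([-2.36308770e-04, -5.69393599e+01, -5.00557995e+01, -2.39529118e-04,
        1.44996378e-02,  6.17569782e-06]), 'tool_pos': array([ 265.56087185, -537.43993816,  252.22551928]), 'tcp_rot': array([-1.79891849e+02, -9.89560708e-03,  2.62875703e+01]), 'ft_force': array([-0.81567039,  0.02986329,  0.18121831]), 'wrist_torque': array([0.00207789, 0.02166252, 0.01451941]), 'finger_gap': 85.41605702681777}
scene [[451.14349997   0.         315.30108387]
 [  0.         451.14349997 235.51389315]
 [  0.           0.           1.        ]] [ 28.83231365 690.03743031 809.99908677] [-131.96165787   -0.83813792 -143.31992201]
side [[487.48379675   0.         315.31268551]
 [  0.         487.48379675 248.12850444]
 [  0.           0.           1.        ]] [ 309.3670889  1233.29407652  967.42268999] [-126.13858543   -0.55128802 -170.49772212]
wrist [[386.70025656   0.         309.78338906]
 [  0.         386.70025656 236.96624367]
 [  0.           0.           1.        ]] [ 338.58088205 -501.9198867   374.14943951] [ 1.61626423e+02  1.04125738e-01 -6.37301006e+01]
```

View pics/scene0.png

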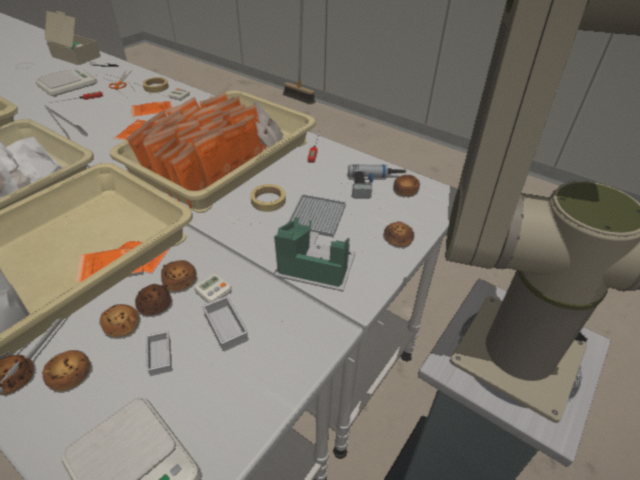

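View pics/side0.png

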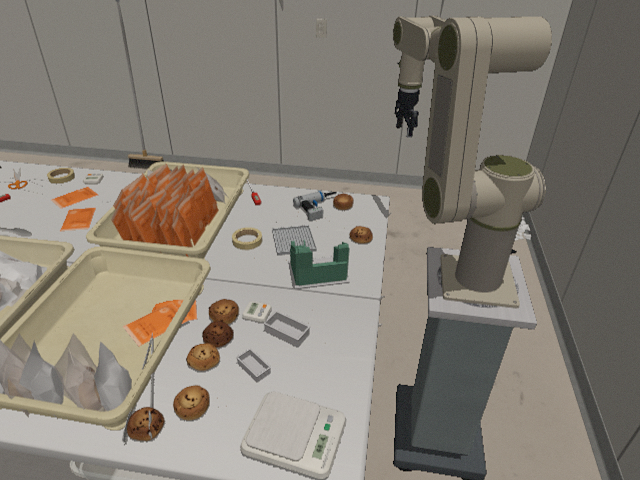

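View pics/wrist0.png

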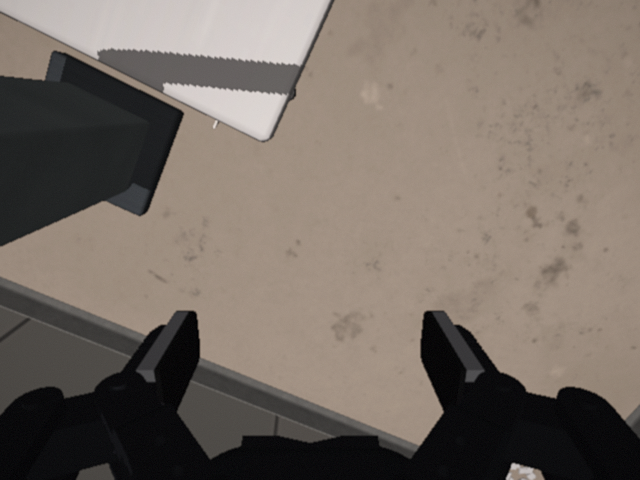

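```bash
cat > h.py <<'E'
import numpy as np, cv2
from scipy.spatial.transform import Rotation as R
from bench import r
def cam(s): return s["camera_matrix"],np.array(s["xyz"]),R.from_euler("xyz",s["orientation"],degrees=True).as_matrix()
def w2p(s,P):
    K,t,M=cam(s); q=(np.atleast_2d(P)-t)@M; u=q@K.T; return u[:,:2]/u[:,2:]
def p2w(s,uv,z=0):
    K,t,M=cam(s); uv=np.atleast_2d(uv); d=(np.c_[uv,np.ones(len(uv))]@np.linalg.inv(K).T)@M.T
    z=np.broadcast_to(z,(len(uv),)); k=(z-t[2])/d[:,2]; return t+k[:,None]*d
def save(s,name,box=None,scale=1):
    im=s["pixels"][:,:,::-1].copy()
    if box: x0,y0,x1,y1=box; im=im[y0:y1,x0:x1]
    if scale!=1: im=cv2.resize(im,None,fx=scale,fy=scale,interpolation=cv2.INTER_CUBIC)
    cv2.imwrite("pics/"+name+".png",im)
E
python3 - <<'E'
from h import *
s=r.snapshot("scene"); save(s,"sc1",(180,130,460,330),2.8)
print(p2w(s,[[320,213],[313,265],[365,175],[226,322],[160,353],[213,288],[405,185],[398,234],[268,197]]).round())
s=r.snapshot("side"); save(s,"si1",(200,160,400,390),2.6)
print(p2w(s,[[293,238],[288,327],[253,365]]).round())
E
```

```text
[[ 604. -125.    0.]
 [ 496.   52.   -0.]
 [ 604. -365.    0.]
 [ 543.  310.    0.]
 [ 595.  448.    0.]
 [ 638.  257.    0.]
 [ 477. -395.    0.]
 [ 384. -181.    0.]
 [ 770.  -91.    0.]]
[[ 605. -120.    0.]
 [ 532.  302.    0.]
 [ 591.  448.   -0.]]
```

View pics/sc1.png

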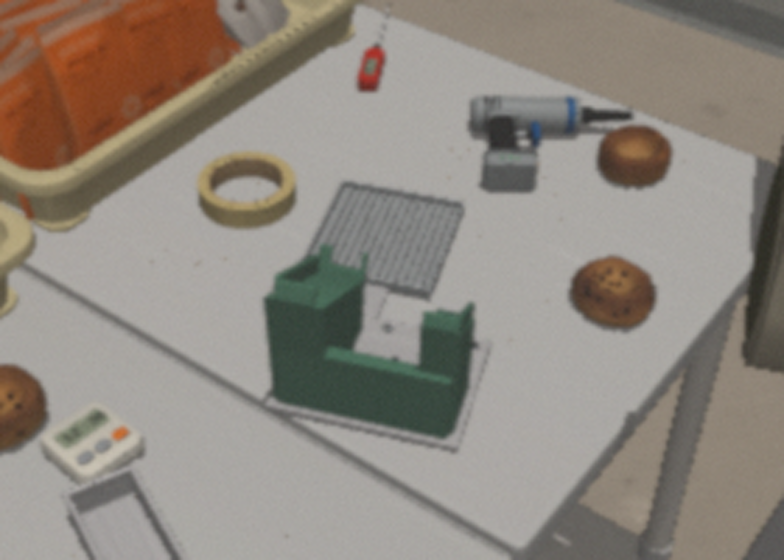

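View pics/si1.png

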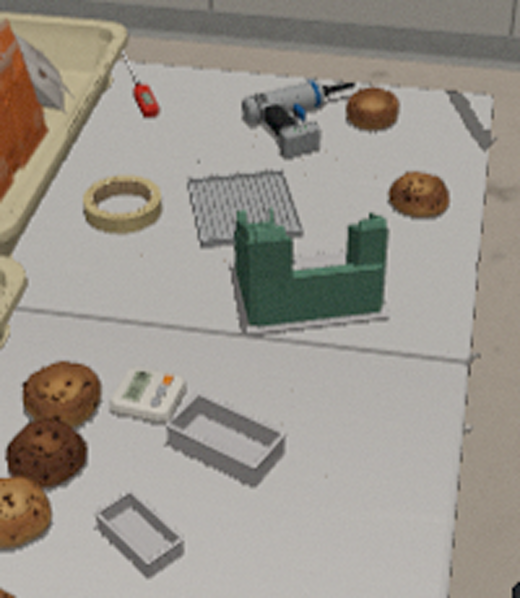

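Request:
{"method": "drive_tool", "body": {
  "moves": [
    [[36, 26, 12], 7],
    [[72, 52, 24], 14],
    [[108, 78, 36], 21],
    [[144, 104, 48], 28],
    [[180, 130, 60], 35],
    [[216, 156, 72], 42],
    [[252, 182, 84], 49],
    [[285, 205, 95], 56]
  ]
}}

```text
time: 0.92
tool_pos: [528.1, -348.3, 340.9]
tcp_rot: [180.0, 0.0, 82.6]
ft_force: [0.1, -0.1, -0.2]
finger_gap: 85.5
```

Run:
```python
from h import *
st=r.sense(); print(st["time"],st["tool_pos"],st["tcp_rot"])
s=r.snapshot("wrist"); save(s,"w1"); 
import pickle; pickle.dump(s,open("w1.pkl","wb"))
print(s["xyz"],s["orientation"])
```

```text
0.9167 [ 528.13216284 -348.33505731  340.86629436] [1.79995882e+02 4.65801816e-03 8.26315186e+01]
[ 538.69125014 -267.97260475  462.65138258] [ 1.61608933e+02 -2.04522636e-02 -7.38471219e+00]
```

View pics/w1.png

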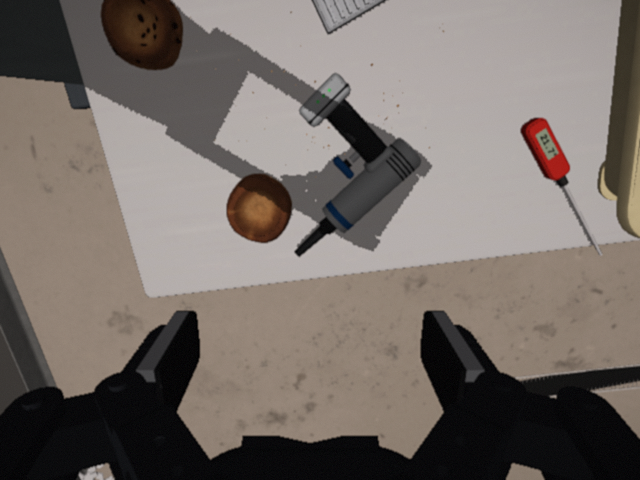

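Run:
```python
from h import *
import pickle; s=pickle.load(open("w1.pkl","rb"))
save(s,"w1z",(280,60,440,270),2.85)
def tf(p,x,y,psi):
    c,sn=np.cos(psi),np.sin(psi); p=np.atleast_2d(p); return np.c_[x+c*p[:,0]-sn*p[:,1],y+sn*p[:,0]+c*p[:,1],p[:,2]]
A=p2w(s,[[300,252],[411,157]],20); print(A)
d=A[0]-A[1]; print(np.degrees(np.arctan2(d[1],d[0])),np.linalg.norm(d))
```

```text
[[ 505.58621899 -431.60873604   20.        ]
 [ 645.46200399 -334.30917231   20.        ]]
-145.17698219230832 170.3890851392566
```

View pics/w1z.png

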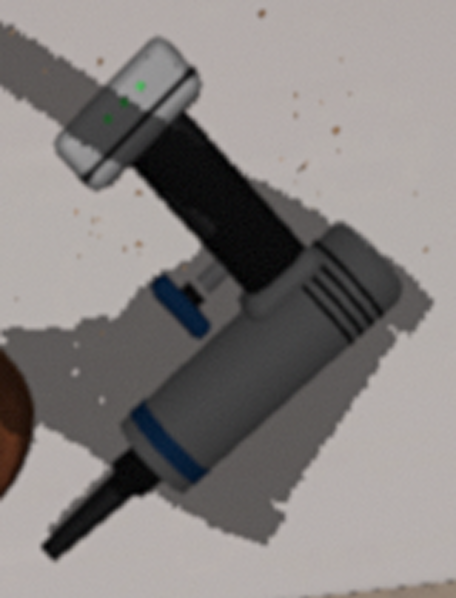

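```bash
cat >> h.py <<'E'
from scipy.optimize import least_squares
def tf(p,x,y,psi):
    c,sn=np.cos(psi),np.sin(psi); p=np.atleast_2d(p); return np.c_[x+c*p[:,0]-sn*p[:,1],y+sn*p[:,0]+c*p[:,1],p[:,2]]
def fitpose(s,M,U,x0,w=1):
    f=lambda v:((w2p(s,tf(M,v[0],v[1],v[2]))-U)*np.reshape(w,(-1,1)) if np.ndim(w) else (w2p(s,tf(M,*v))-U)).ravel()
    q=least_squares(f,x0,x_scale=[10,10,.1]); return q.x,q.fun.reshape(-1,2)
E
python3 - <<'E'
from h import *
import pickle; s=pickle.load(open("w1.pkl","rb"))
M=np.array([[90,49,20],[30,49,20],[-90,49,20],[-55,-56,32],[-17,11,20.]])
U=np.array([[51,552],[152,456],[372,256],[127,115],[178,308]])/2.85+[280,60]
v,e=fitpose(s,M,U,[600,-350,np.radians(-145)])
print(v[:2],np.degrees(v[2])); print(e.round(1)); g=tf([[-58,-24,20]],*v); print(g)
# draw outline
im=s["pixels"][:,:,::-1].copy()
def poly(P,c): cv2.polylines(im,[np.int32(np.round(w2p(s,tf(P,*v))*16))],True,c,1,cv2.LINE_AA,4)
poly([[-90,29,20],[30,29,20],[30,69,20],[-90,69,20]],(0,255,0))
poly([[-72,-43,34],[-44,-43,34],[-44,29,34],[-72,29,34]],(0,255,255))
poly([[-83,-69,40],[-27,-69,40],[-27,-43,40],[-83,-43,40]],(0,0,255))
poly([[-83,-69,0],[-27,-69,0],[-27,-43,0],[-83,-43,0]],(255,0,255))
cv2.imwrite("pics/w1o.png",cv2.resize(im[60:270,280:440],None,fx=2.85,fy=2.85))
E
```

```text
[ 545.25272926 -339.70277806] -143.23837808681046
[[-0.3 -0.5]
 [ 0.1  0.3]
 [ 1.2 -1.2]
 [ 0.5 -0.2]
 [-1.6  1.6]]
[[ 577.35471953 -285.76334702   20.        ]]
```

View pics/w1o.png

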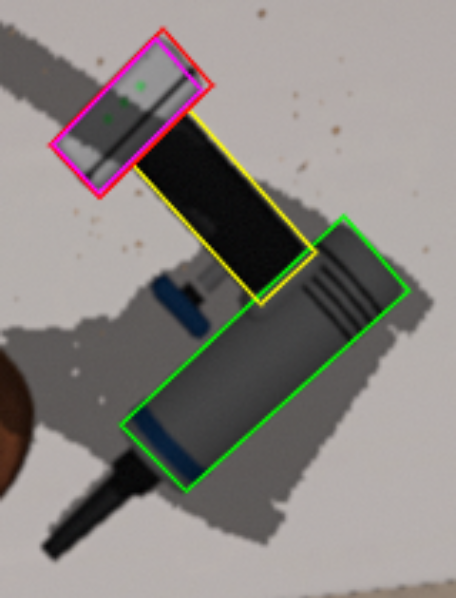

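Request:
{"method": "drive_tool", "body": {
  "moves": [
    [[0, 41, 0], 0],
    [[0, 82, 0], 0],
    [[0, 123, 0], 0],
    [[5, 164, 2], 0],
    [[10, 205, 4], 0],
    [[15, 246, 6], 0],
    [[18, 287, 8], 0],
    [[20, 328, 10], 0]
  ]
}}

```text
time: 1.63
tool_pos: [546.6, -20.0, 350.4]
tcp_rot: [180.0, 0.0, 82.3]
ft_force: [0.2, 0.2, -0.4]
finger_gap: 85.4
```

Run:
```python
from h import *
s=r.snapshot("wrist"); save(s,"w2"); 
import pickle; pickle.dump(s,open("w2.pkl","wb"))
print(s["xyz"],s["orientation"])
```

```text
[557.64346954  60.32746518 472.17580663] [ 1.61614420e+02 -2.75640109e-02 -7.74721052e+00]
```

View pics/w2.png

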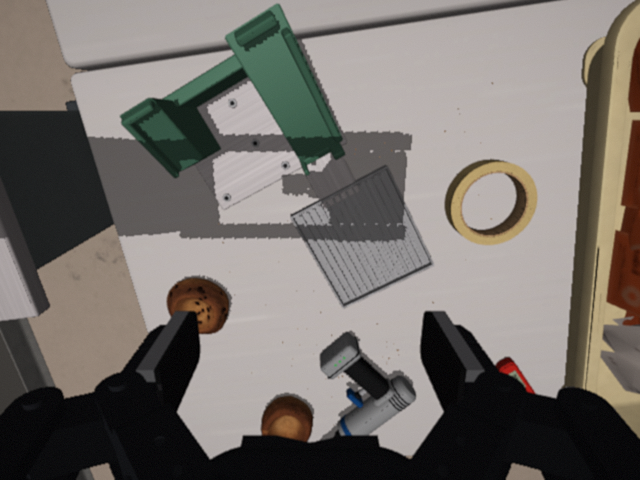

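Request:
{"method": "drive_tool", "body": {
  "moves": [
    [[0, 41, 0], 0],
    [[0, 82, 0], 0],
    [[0, 123, 0], 0],
    [[0, 164, 2], 0],
    [[0, 205, 4], 0],
    [[0, 246, 6], 0],
    [[0, 287, 8], 0],
    [[0, 328, 10], 0]
  ]
}}

```text
time: 2.35
tool_pos: [546.5, 307.9, 360.3]
tcp_rot: [180.0, 0.0, 82.3]
ft_force: [1.2, -0.9, 0.3]
finger_gap: 85.3
```

Run:
```python
from h import *
s=r.snapshot("wrist"); save(s,"w3"); 
import pickle; pickle.dump(s,open("w3.pkl","wb"))
print(s["xyz"],s["orientation"])
```

```text
[557.57742267 388.16810241 482.13173751] [ 1.61610399e+02 -2.45009273e-02 -7.73915924e+00]
```

View pics/w3.png

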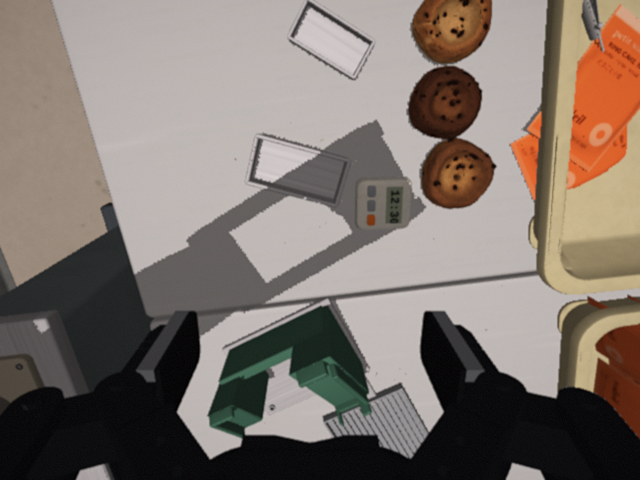

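Run:
```python
from h import *
import pickle
s=pickle.load(open("w3.pkl","rb")); save(s,"w3z",(230,110,430,250),4)
s=pickle.load(open("w2.pkl","rb")); save(s,"w2z",(110,0,450,320),1.85)
```

```text
(no output)
```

View pics/w3z.png

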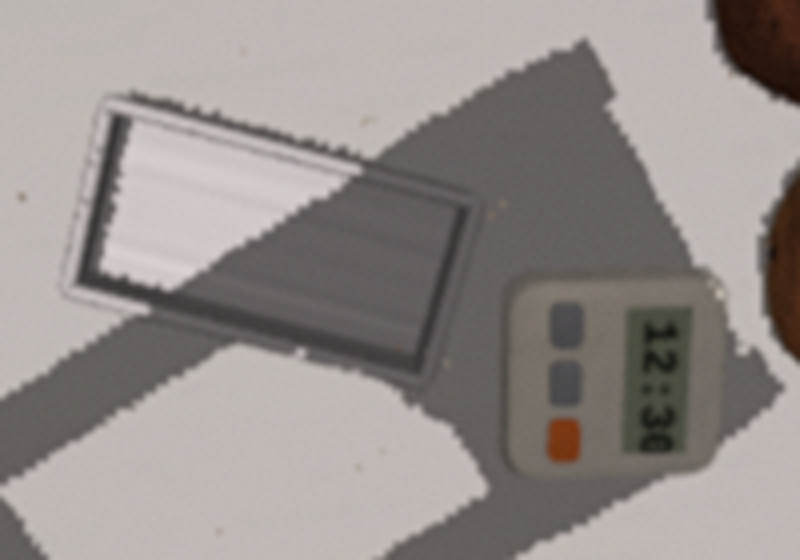

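View pics/w2z.png

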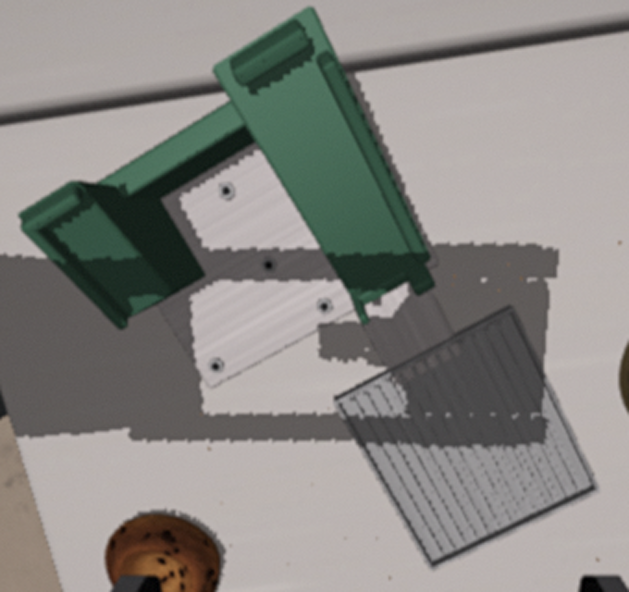

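Run:
```python
from h import *
import pickle
s=pickle.load(open("w2.pkl","rb"))
U=np.array([[335,400],[512,308],[595,488],[434,565]])/1.85+[110,0]
for nm,M in dict(rim=[[21,-66,14],[21,66,14],[165,66,14],[165,-66,14]],grate=[[27,-56,10],[27,56,10],[159,56,10],[159,-56,10]]).items():
    v,e=fitpose(s,np.array(M,float),U,[580,-30,np.radians(-70)]); print(nm,v[:2],np.degrees(v[2]),e.round(1).tolist())
    P=p2w(s,U,M[0][2]); print([np.linalg.norm(P[i]-P[(i+1)%4]).round(1) for i in range(4)])
s3=pickle.load(open("w3.pkl","rb"))
U3=np.array([[105,93],[480,203],[425,387],[62,287]])/4+[230,110]
P=p2w(s3,U3,32);print([np.linalg.norm(P[i]-P[(i+1)%4]).round(1) for i in range(4)],P.mean(0)); 
d=(P[1]-P[0]+P[2]-P[3]);print(np.degrees(np.arctan2(d[1],d[0])))
d=(P[3]-P[0]+P[2]-P[1]);print(np.degrees(np.arctan2(d[1],d[0])))
M=np.array([[-57,30,32],[57,30,32],[57,-30,32],[-57,-30,32.]])
v,e=fitpose(s3,M,U3,[*P.mean(0)[:2],np.arctan2((P[1]-P[0])[1],(P[1]-P[0])[0])]);print(v[:2],np.degrees(v[2]),e.round(1).tolist())
Q=p2w(s3,[[290,35],[308,0],[375,42],[355,79]],25);print([np.linalg.norm(Q[i]-Q[(i+1)%4]).round(1) for i in range(4)])
```

```text
rim [570.5615496  -17.54226058] -69.30331853542727 [[-1.6, -0.1], [0.5, -2.1], [3.0, 0.5], [-2.0, 2.7]]
[np.float64(128.7), np.float64(139.7), np.float64(124.7), np.float64(140.7)]
grate [571.32859358 -17.31071482] -69.3194299876684 [[8.5, -0.8], [-5.0, 5.7], [-6.3, -1.3], [2.9, -5.7]]
[np.float64(129.8), np.float64(140.9), np.float64(125.8), np.float64(141.9)]
[np.float64(110.9), np.float64(56.3), np.float64(111.1), np.float64(57.0)] [534.17549876 321.5083925   32.        ]
-23.613386482695272
-112.90752930901506
[534.15360886 321.31408642] -23.467763890944234 [[-0.8, -1.4], [2.0, -1.1], [0.5, 1.7], [-1.8, 1.1]]
[np.float64(37.7), np.float64(81.5), np.float64(41.7), np.float64(82.8)]
```

Request:
{"method": "drive_tool", "body": {
  "moves": [
    [[-2, 2, -28], 7],
    [[-4, 4, -56], 14],
    [[-6, 6, -84], 21],
    [[-8, 8, -112], 28],
    [[-10, 10, -140], 35],
    [[-12, 12, -168], 42],
    [[-12, 13, -196], 49],
    [[-12, 13, -220], 56]
  ],
  "fingers": 85,
  "squeeze": 30
}}

```text
time: 3.07
tool_pos: [534.1, 318.6, 138.0]
tcp_rot: [-179.9, -0.0, 138.6]
ft_force: [-0.2, -0.1, 0.1]
finger_gap: 84.8
```

Request:
{"method": "drive_tool", "body": {
  "moves": [
    [[0, 0, -5], 7],
    [[0, 0, -10], 14],
    [[0, 0, -15], 18.3],
    [[0, 0, -40], 18.3],
    [[0, 0, -65], 18.3],
    [[0, 0, -85], 18.3],
    [[0, 0, -85], 18.3],
    [[0, 0, -85], 18.3]
  ]
}}

```text
time: 3.73
tool_pos: [533.7, 318.3, 53.9]
tcp_rot: [-179.8, -0.1, 156.6]
ft_force: [0.6, -0.4, 0.2]
finger_gap: 85.0
```

Run:
```python
from h import *
st=r.sense(); print(st["tool_pos"],st["tcp_rot"])
s=r.snapshot("wrist"); save(s,"w4"); s=r.snapshot("scene"); save(s,"s4",(150,200,350,400),3)
```

```text
[533.73164766 318.2594663   53.92205588] [-1.79844722e+02 -1.31158376e-01  1.56572807e+02]
```

View pics/w4.png

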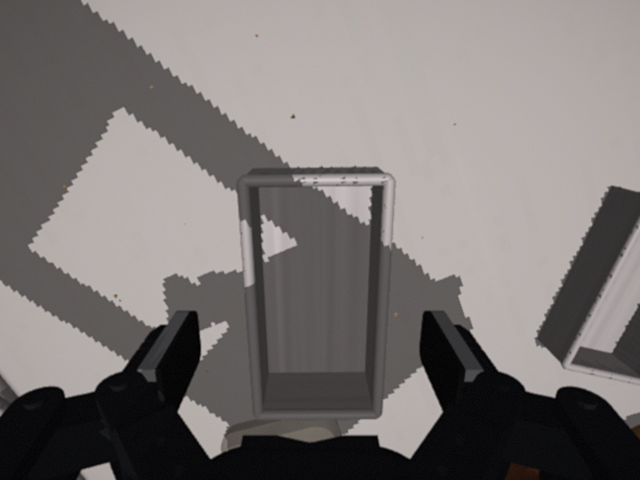

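View pics/s4.png

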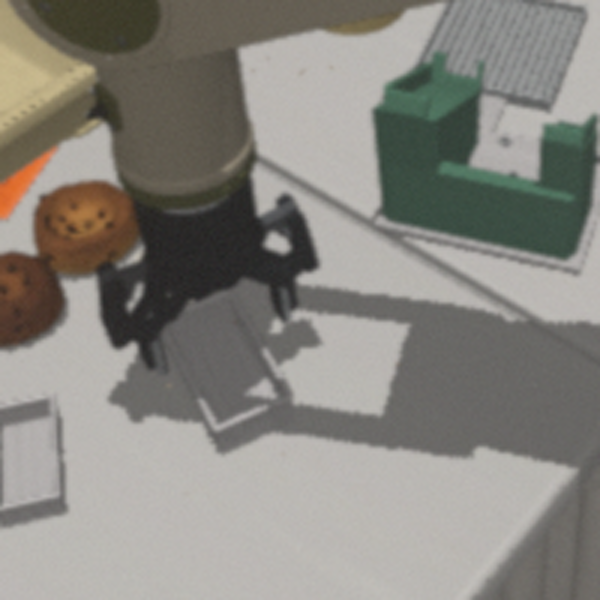

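Request:
{"method": "drive_tool", "body": {
  "moves": [
    [[0.5, 2, -12], 0],
    [[0.5, 2, -24], 0],
    [[0.5, 2, -24], 0],
    [[0.5, 2, -24], 0],
    [[0.5, 2, -24], 0],
    [[0.5, 2, -24], 0],
    [[0.5, 2, -24], 0],
    [[0.5, 2, -24], 0]
  ]
}}

```text
time: 4.5
tool_pos: [535.6, 321.3, 31.8]
tcp_rot: [180.0, 0.0, 156.6]
ft_force: [0.6, 0.1, -0.6]
finger_gap: 85.0
```

Request:
{"method": "drive_tool", "body": {
  "moves": [
    [[0, 0, 0], 0],
    [[0, 0, 0], 0],
    [[0, 0, 0], 0],
    [[0, 0, 0], 0],
    [[0, 0, 0], 0],
    [[0, 0, 0], 0],
    [[0, 0, 0], 0],
    [[0, 0, 0], 0]
  ],
  "fingers": 50,
  "squeeze": 30
}}

```text
time: 5.17
tool_pos: [535.6, 321.3, 31.8]
tcp_rot: [180.0, 0.0, 156.6]
ft_force: [-2.0, -0.2, 4.9]
finger_gap: 58.4
```

Request:
{"method": "drive_tool", "body": {
  "moves": [
    [[0, 0, 10], 0],
    [[0, 0, 30], 0],
    [[0, 0, 60], 0],
    [[0, 0, 100], 0],
    [[0, -20, 140], -5],
    [[10, -60, 160], -12],
    [[20, -100, 160], -19],
    [[30, -140, 160], -26]
  ]
}}

```text
time: 5.83
tool_pos: [565.3, 185.5, 194.8]
tcp_rot: [179.7, 0.1, 130.4]
ft_force: [1.6, -0.0, -1.6]
finger_gap: 58.8
```

Run:
```python
from h import *
st=r.sense(); print(st["tool_pos"],st["tcp_rot"])
s=r.snapshot("wrist"); save(s,"w5"); s=r.snapshot("scene"); save(s,"s5",(150,150,450,400),2.4)
```

```text
[565.34415531 185.53721571 194.77113006] [1.79741074e+02 1.34931074e-01 1.30362702e+02]
```

View pics/w5.png

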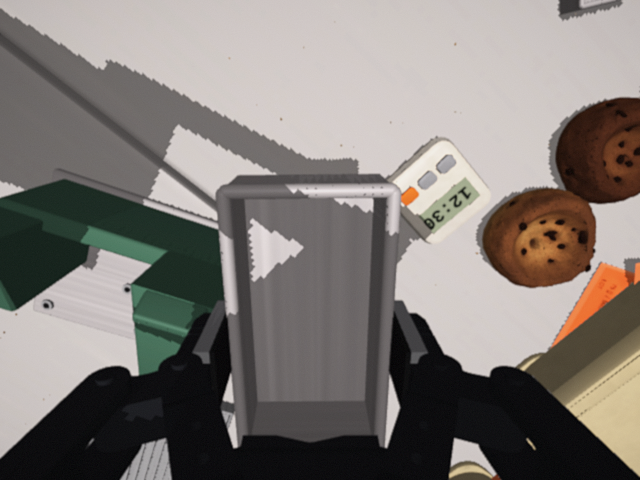

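View pics/s5.png

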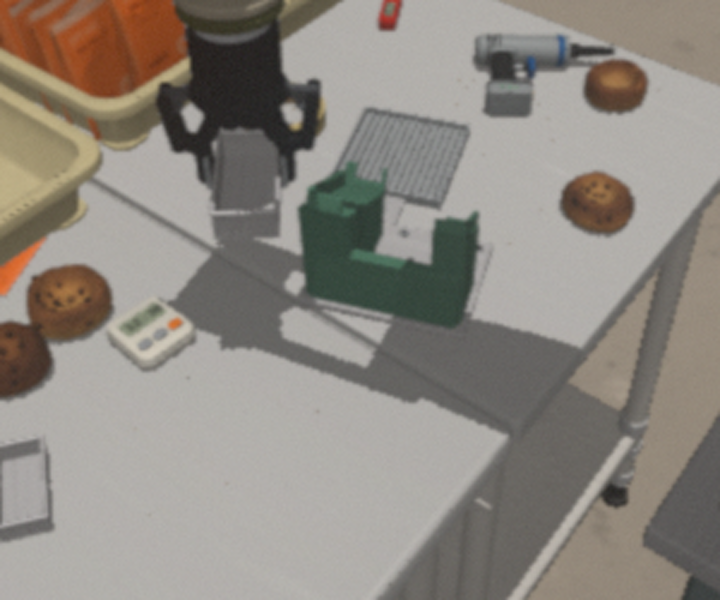

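Request:
{"method": "drive_tool", "body": {
  "moves": [
    [[3, -20, 20], -2],
    [[8, -58, 22], -5],
    [[13, -97, 22], -8],
    [[18, -136, 22], -11],
    [[24, -175, 22], -14],
    [[29, -214, 22], -17],
    [[34, -253, 22], -19.7],
    [[38, -290, 22], -19.7]
  ]
}}

```text
time: 6.6
tool_pos: [601.8, -105.7, 213.1]
tcp_rot: [-180.0, -0.0, 110.8]
ft_force: [0.6, -0.0, 1.1]
finger_gap: 58.3
```

Request:
{"method": "drive_tool", "body": {
  "moves": [
    [[0, 0, -35], 0],
    [[0, 0, -75], 0],
    [[0, 0, -110], 0],
    [[0, 0, -130], 0],
    [[0, 0, -145], 0],
    [[0, 0, -145], 0],
    [[0, 0, -145], 0],
    [[0, 0, -145], 0]
  ]
}}

```text
time: 7.27
tool_pos: [602.9, -104.0, 69.7]
tcp_rot: [179.9, 0.0, 110.9]
ft_force: [0.1, 0.8, -0.5]
finger_gap: 57.9
```

Run:
```python
from h import *
st=r.sense(); print(st["tool_pos"],st["tcp_rot"])
s=r.snapshot("wrist"); save(s,"w6"); s=r.snapshot("scene"); save(s,"s6",(220,150,420,320),3.6)
```

```text
[ 602.9261705  -103.95954056   69.68926364] [1.79928742e+02 4.99120955e-02 1.10917738e+02]
```

View pics/w6.png

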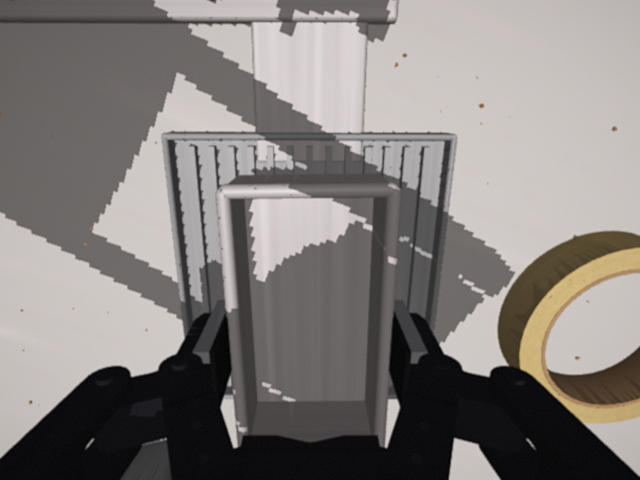

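View pics/s6.png

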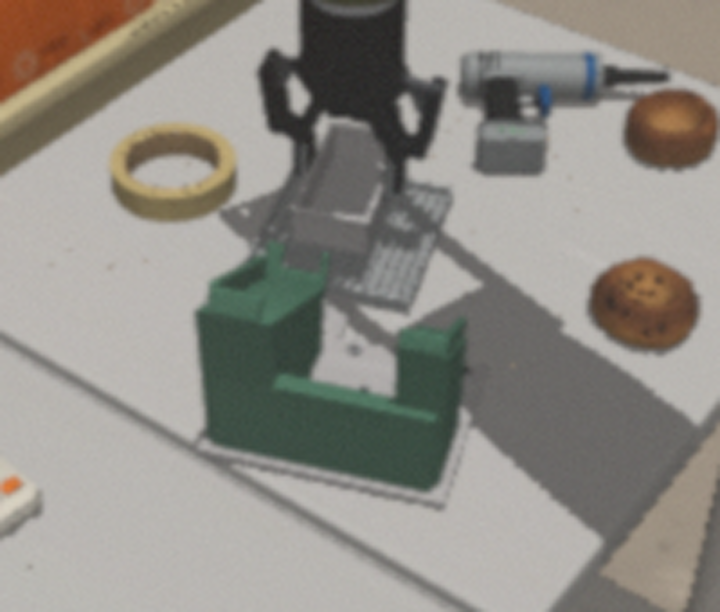

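Request:
{"method": "drive_tool", "body": {
  "moves": [
    [[1, 0, -10], 0],
    [[1, 0, -18], 0],
    [[1, 0, -22], 0],
    [[1, 0, -24], 0],
    [[1, 0, -26], 0],
    [[1, 0, -27], 0],
    [[1, 0, -27], 0],
    [[1, 0, -27], 0]
  ]
}}

```text
time: 8.03
tool_pos: [603.3, -104.0, 41.8]
tcp_rot: [180.0, 0.0, 110.9]
ft_force: [-2.3, -0.1, 4.1]
finger_gap: 58.3
```

Request:
{"method": "drive_tool", "body": {
  "moves": [
    [[0, 0, 0], 0],
    [[0, 0, 0], 0],
    [[0, 0, 0], 0],
    [[0, 0, 0], 0],
    [[0, 0, 20], 0],
    [[0, 0, 60], 0],
    [[0, 0, 100], 0],
    [[0, 0, 140], 0]
  ],
  "fingers": 74
}}

```text
time: 8.7
tool_pos: [602.4, -103.8, 182.2]
tcp_rot: [-179.9, -0.1, 110.9]
ft_force: [1.6, -0.6, -0.1]
finger_gap: 74.2
```

Run:
```python
from h import *
import pickle
st=r.sense(); print(st["tool_pos"],st["tcp_rot"])
s=r.snapshot("wrist"); save(s,"w7"); pickle.dump(s,open("w7.pkl","wb"))
```

```text
[ 602.40543797 -103.81199073  182.17717418] [-1.79926558e+02 -5.07175795e-02  1.10890275e+02]
```

View pics/w7.png

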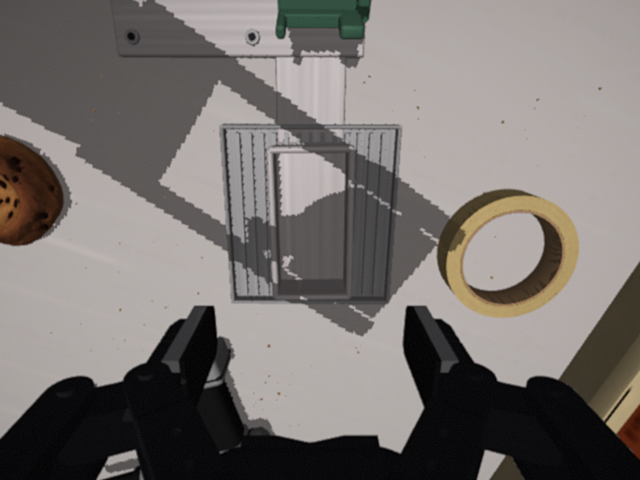

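Run:
```python
from h import *
import pickle
s=pickle.load(open("w7.pkl","rb")); save(s,"w7z",(200,0,420,320),1.85*1)
U=np.array([[221,126],[401,126],[388,301],[233,302]])
M=np.array([[21,-66,14],[21,66,14],[165,66,14],[165,-66,14.]])
v,e=fitpose(s,M,U,[570,-17,np.radians(-70)]); print(v[:2],np.degrees(v[2]),e.round(1).tolist()); print(tf([[93,0,10]],*v))
U=np.array([[269,148],[354,148],[352,297],[273,298]])
M=np.array([[-57,-30,42],[-57,30,42],[57,30,42],[57,-30,42.]])
v,e=fitpose(s,M,U,[600,-107,np.radians(-70)]); print(v[:2],np.degrees(v[2]),e.round(1).tolist())
```

```text
[570.68185879 -18.61125903] -69.12168258344182 [[-1.7, -1.3], [1.4, -1.3], [1.5, 2.5], [-1.1, 1.5]]
[[ 603.82561175 -105.50482403   10.        ]]
[ 603.70596862 -102.79357882] -68.68919433782257 [[-2.8, -1.8], [2.8, -2.5], [0.2, 3.1], [-0.3, 2.7]]
```

View pics/w7z.png

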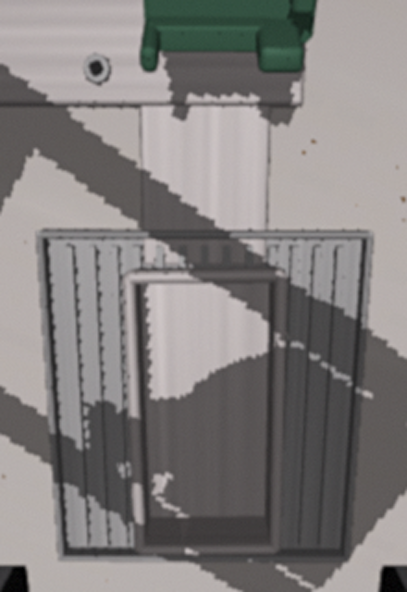

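```bash
cat >> h.py <<'E'
SV=(570.6,-18.0,np.radians(-69.2)); CR=np.array([-68.6,-49,82.7])
RT=R.from_euler("y",30,degrees=True).as_matrix()
def d2w(p): # parked duster frame -> world
    return tf(np.atleast_2d(p)@RT.T+CR,*SV)
E
python3 - <<'E'
from h import *
import pickle
for nm,box,sc in (("w2",(110,0,450,320),1.85),("w3",(190,290,450,450),2.5)):
    s=pickle.load(open(nm+".pkl","rb"))
    im=s["pixels"][:,:,::-1].copy(); x0,y0,x1,y1=box
    im=cv2.resize(im[y0:y1,x0:x1],None,fx=sc,fy=sc,interpolation=cv2.INTER_CUBIC)
    def poly(P,c): cv2.polylines(im,[np.int32(np.round((w2p(s,P)-[x0,y0])*sc*16))],True,c,1,cv2.LINE_AA,4)
    poly(d2w([[-90,31,0],[30,31,0],[30,69,0],[-90,69,0]]),(0,255,0))
    poly(d2w([[-83,-69,0],[-27,-69,0],[-27,-43,0],[-83,-43,0]]),(0,0,255))
    poly(tf([[-160,-135,0],[-20,-135,0],[-20,36,0],[-160,36,0]],*SV),(255,0,255))
    poly(tf([[21,-66,14],[165,-66,14],[165,66,14],[21,66,14]],*SV),(255,255,0))
    cv2.imwrite(f"pics/{nm}c.png",im)
E
```

```text
(no output)
```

View pics/w2c.png

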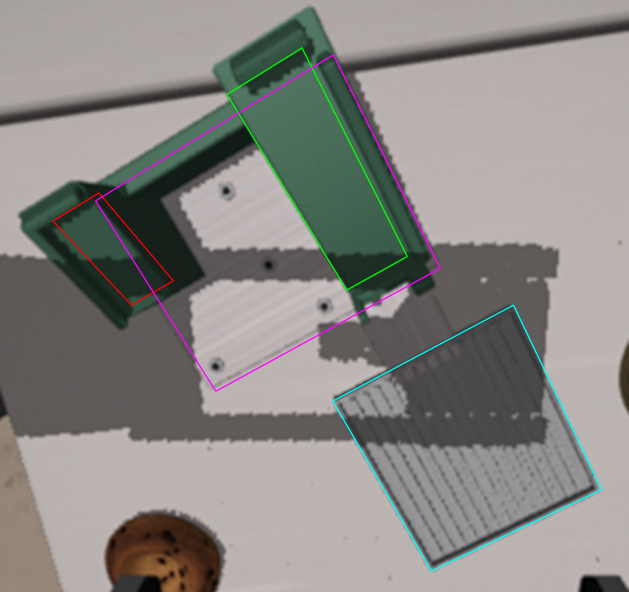

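View pics/w3c.png

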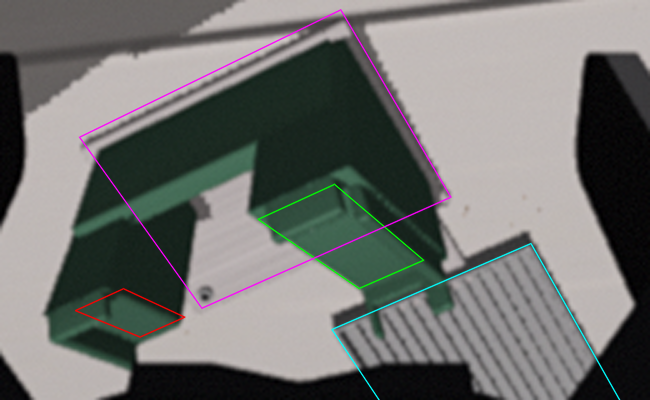

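Request:
{"method": "drive_tool", "body": {
  "moves": [
    [[-4, -30, 5], 3],
    [[-8, -60, 5], 6],
    [[-12, -95, 5], 9],
    [[-16, -130, 5], 12],
    [[-20, -160, 0], 15.9],
    [[-24, -183.5, -30], 15.9],
    [[-24, -183.5, -65], 15.9],
    [[-24, -183.5, -95], 15.9]
  ],
  "fingers": 60
}}

```text
time: 9.42
tool_pos: [578.6, -289.6, 84.9]
tcp_rot: [180.0, 0.1, 126.6]
ft_force: [-0.8, 0.9, -1.7]
finger_gap: 60.3
```

Run:
```python
from h import *
import pickle
st=r.sense(); print(st["tool_pos"],st["tcp_rot"])
s=r.snapshot("wrist"); save(s,"w8"); pickle.dump(s,open("w8.pkl","wb"))
```

```text
[ 578.59671959 -289.59487857   84.85438922] [1.79982992e+02 6.54389393e-02 1.26628484e+02]
```

View pics/w8.png

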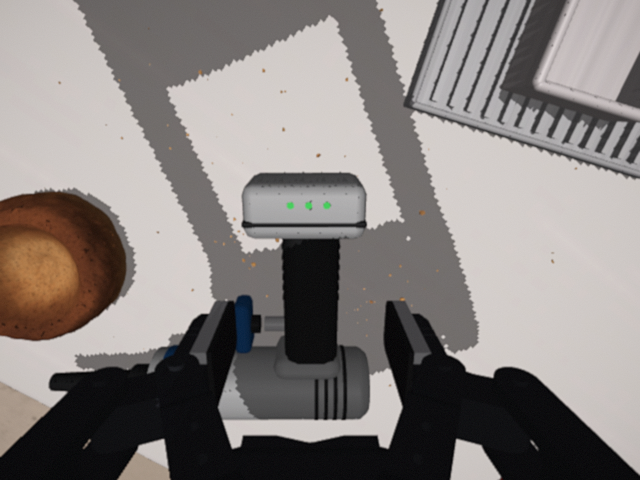

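Run:
```python
from h import *
import pickle
s=pickle.load(open("w8.pkl","rb")); t=np.array([578.6,-289.6]); a=np.radians(126.63)
U=[[245,205],[366,205],[305,238],[305,172],[284,300],[338,300],[243,297],[243,352],[305,417]]; Z=[38,38,36,38,22,22,25,25,20]
P=p2w(s,U,np.array(Z,float))[:,:2]-t
tx=P@[np.cos(a),np.sin(a)]; ty=P@[np.sin(a),-np.cos(a)]
print(np.c_[U,tx.round(1),ty.round(1)])
```

```text
[[245.  205.   39.8 -28.9]
 [366.  205.   39.8  25.3]
 [305.  238.   23.6  -2.1]
 [305.  172.   54.6  -2. ]
 [284.  300.  -16.  -13.6]
 [338.  300.  -16.   15.1]
 [243.  297.  -12.6 -34.8]
 [243.  352.  -46.2 -36.6]
 [305.  417.  -95.6  -2.8]]
```

Request:
{"method": "drive_tool", "body": {
  "moves": [
    [[-1.5, 2.5, -15], 0],
    [[-1.5, 2.5, -30], 0],
    [[-1.5, 2.5, -45], 0],
    [[-1.5, 2.5, -55], 0],
    [[-1.5, 2.5, -59], 0],
    [[-1.5, 2.5, -59], 0],
    [[-1.5, 2.5, -59], 0],
    [[-1.5, 2.5, -59], 0]
  ]
}}

```text
time: 10.13
tool_pos: [578.4, -285.4, 28.5]
tcp_rot: [180.0, 0.1, 126.8]
ft_force: [-0.2, 0.0, -0.2]
finger_gap: 60.1
```

Run:
```python
from h import *
import pickle
st=r.sense(); print(st["tool_pos"],st["tcp_rot"])
s=r.snapshot("wrist"); save(s,"w9"); pickle.dump(s,open("w9.pkl","wb"))
```

```text
[ 578.44576413 -285.44220325   28.5226137 ] [1.79960735e+02 1.01001233e-01 1.26794827e+02]
```

View pics/w9.png

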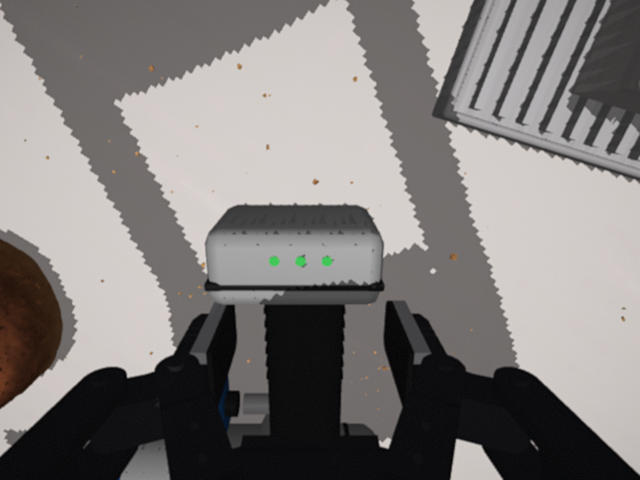

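Request:
{"method": "drive_tool", "body": {
  "moves": [
    [[0, 0, 0], 0],
    [[0, 0, 0], 0],
    [[0, 0, 0], 0],
    [[0, 0, 0], 0],
    [[0, 0, 0], 0],
    [[0, 0, 0], 0],
    [[0, 0, 0], 0],
    [[0, 0, 0], 0]
  ],
  "fingers": 20,
  "squeeze": 45
}}

```text
time: 10.85
tool_pos: [578.1, -285.4, 28.1]
tcp_rot: [180.0, 0.1, 126.8]
ft_force: [-0.5, -0.4, 5.3]
finger_gap: 27.4
```

Request:
{"method": "drive_tool", "body": {
  "moves": [
    [[0, 0, 4], 0],
    [[0, 0, 12], 0],
    [[0, 0, 25], 0],
    [[0, 0, 45], 0],
    [[0, 0, 70], 0],
    [[0, 0, 100], 0],
    [[0, 0, 120], 0],
    [[0, 0, 130], 0]
  ]
}}

```text
time: 11.52
tool_pos: [579.2, -285.9, 162.4]
tcp_rot: [179.9, 0.3, 126.8]
ft_force: [0.3, -0.3, -2.9]
finger_gap: 27.2
```

Run:
```python
from h import *
import pickle
st=r.sense(); print(st["tool_pos"],st["tcp_rot"],st["ft_force"],st["wrist_torque"])
s=r.snapshot("wrist"); save(s,"w10"); pickle.dump(s,open("w10.pkl","wb"))
s=r.snapshot("side"); save(s,"si10",(230,120,430,300),3)
```

```text
[ 579.23077708 -285.85818142  162.38296997] [179.8688824    0.31129301 126.79301667] [ 0.26189637 -0.25032062 -2.89614492] [-0.00472217 -0.06790073  0.04647091]
```

View pics/w10.png

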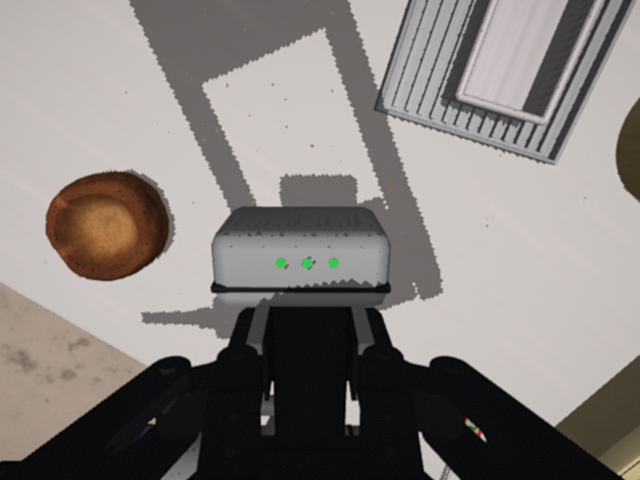

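View pics/si10.png

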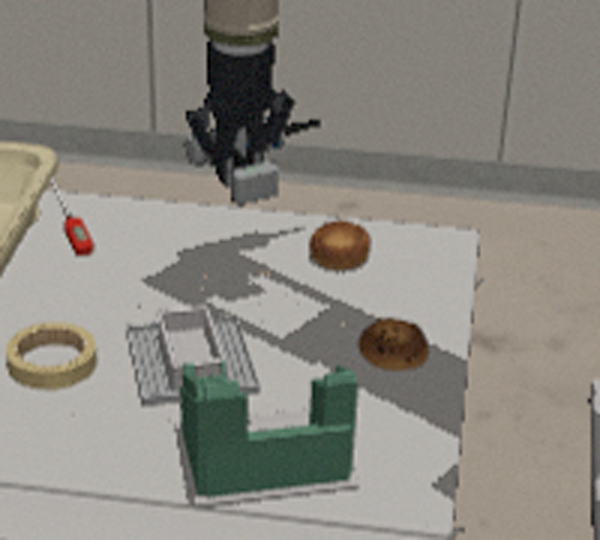

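Run:
```python
from h import *
import pickle
s=pickle.load(open("w10.pkl","rb")); T=np.array([579.2,-285.9,162.4])
# use camera pose vs tcp
psi=np.radians(126.8-270)
im0=s["pixels"][:,:,::-1].copy()
out=[]
for gy in (-24,-20):
    im=im0.copy(); 
    def dw(p):
        p=np.atleast_2d(p)-[-58,gy,28.3]; return tf(p,T[0],T[1],psi)+[0,0,T[2]]
    for z,c in ((40,(0,0,255)),(0,(255,0,255))):
        cv2.polylines(im,[np.int32(np.round(w2p(s,dw([[-83,-69,z],[-27,-69,z],[-27,-43,z],[-83,-43,z]]))*16))],True,c,1,cv2.LINE_AA,4)
    out.append(cv2.resize(im[190:320,190:410],None,fx=1.8,fy=1.8*1.2))
cv2.imwrite("pics/w10o.png",np.hstack(out))
```

```text
(no output)
```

View pics/w10o.png

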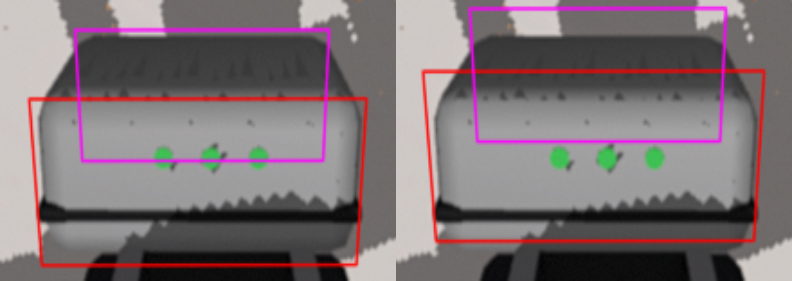

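Request:
{"method": "drive_tool", "body": {
  "moves": [
    [[-3, 8, 20], 2],
    [[-10, 30, 40], 8],
    [[-20, 60, 58], 15],
    [[-30, 95, 60], 22],
    [[-42, 130, 60], 29],
    [[-54, 165, 60], 36],
    [[-66, 200, 60], 43],
    [[-78, 235, 60], 50]
  ]
}}

```text
time: 12.28
tool_pos: [497.6, -48.3, 215.0]
tcp_rot: [180.0, -0.2, 177.1]
ft_force: [0.5, 0.3, -3.8]
finger_gap: 27.2
```

Request:
{"method": "drive_tool", "body": {
  "moves": [
    [[-10, 30, 0], 7],
    [[-20, 60, 0], 14],
    [[-28, 85, 0], 20],
    [[-33, 100, 0], 24],
    [[-35, 106, 0], 24],
    [[-35, 106, -10], 24],
    [[-35, 106, -20], 24],
    [[-35, 106, -20], 24]
  ]
}}

```text
time: 12.95
tool_pos: [462.9, 55.1, 193.4]
tcp_rot: [179.9, -0.3, -159.3]
ft_force: [-0.9, -0.1, -4.4]
finger_gap: 27.4
```

Run:
```python
from h import *
import pickle
st=r.sense(); print(st["tool_pos"],st["tcp_rot"],st["ft_force"],st["wrist_torque"])
s=r.snapshot("wrist"); save(s,"w11"); pickle.dump(s,open("w11.pkl","wb"))
s=r.snapshot("scene"); save(s,"s11",(220,130,420,300),3.6)
s=r.snapshot("side"); save(s,"si11",(230,180,400,310),4)
```

```text
[462.93937782  55.10691523 193.39286437] [ 179.91975077   -0.29930885 -159.33801728] [-0.92500515 -0.10407758 -4.4321705 ] [-0.00282762  0.1074812  -0.01062466]
```

View pics/w11.png

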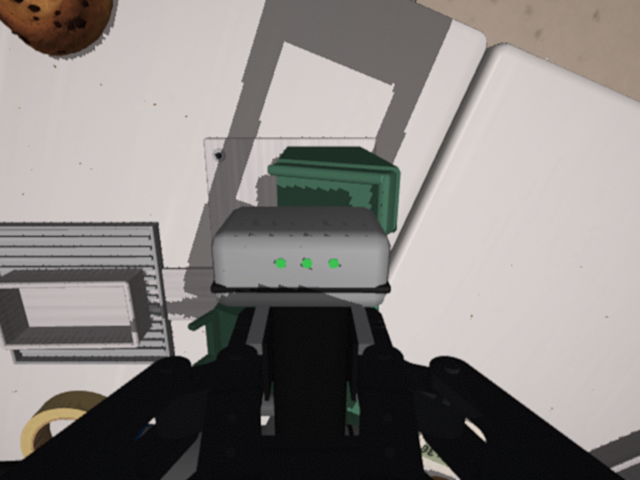

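View pics/s11.png

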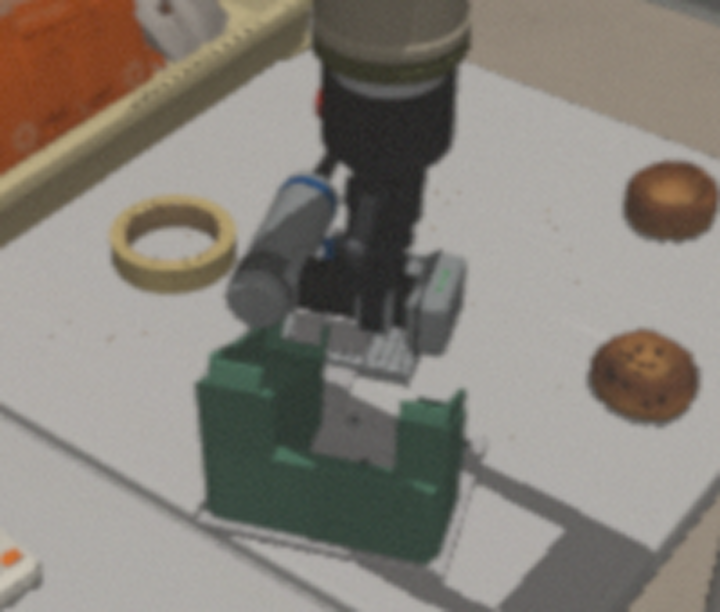

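View pics/si11.png

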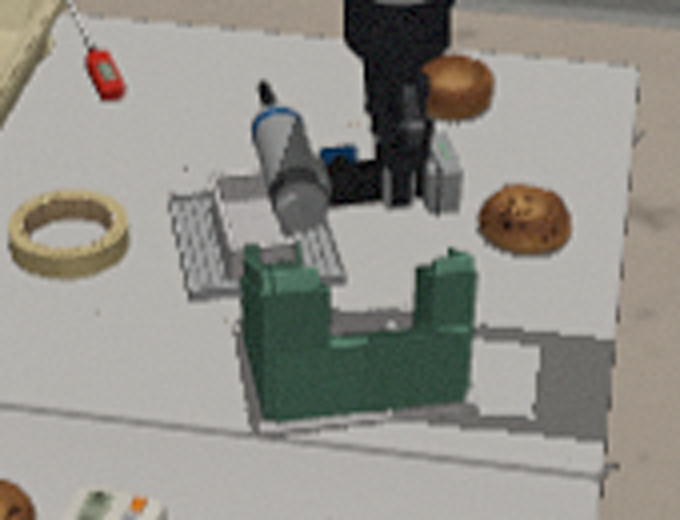

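Run:
```python
from h import *
import pickle
s=pickle.load(open("w11.pkl","rb"))
im=s["pixels"][:,:,::-1].copy(); x0,y0,x1,y1=(180,110,420,310); sc=3
im=cv2.resize(im[y0:y1,x0:x1],None,fx=sc,fy=sc,interpolation=cv2.INTER_CUBIC)
def poly(P,c,cl=True): cv2.polylines(im,[np.int32(np.round((w2p(s,P)-[x0,y0])*sc*16))],cl,c,1,cv2.LINE_AA,4)
poly(d2w([[-83,-43,0],[-83,-69,0],[-27,-69,0],[-27,-43,0]]),(0,0,255))
poly(d2w([[-83,-43,12],[-83,-69,12],[-27,-69,12]]),(0,255,255),False)
poly(tf([[-160,-135,0],[-20,-135,0],[-20,36,0],[-160,36,0]],*SV),(255,0,255))
poly(tf([[21,-66,14],[165,-66,14],[165,66,14],[21,66,14]],*SV),(255,255,0))
cv2.imwrite("pics/w11c.png",im)
```

```text
(no output)
```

View pics/w11c.png

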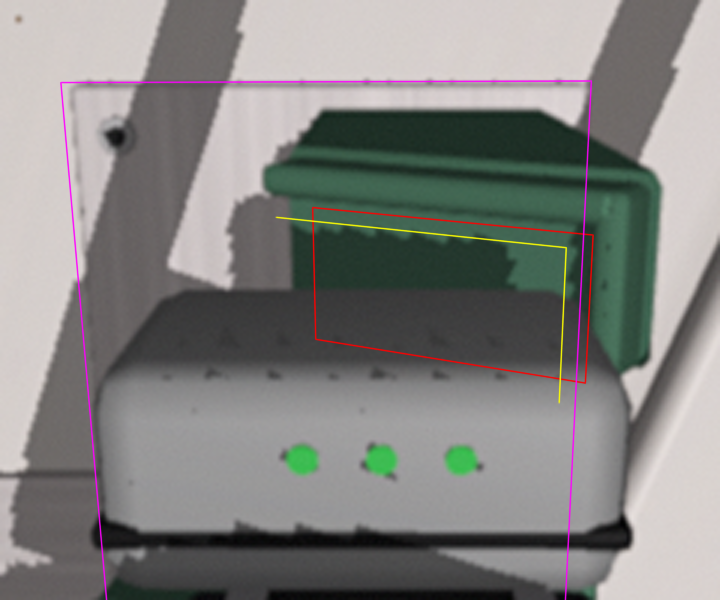

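Run:
```python
from h import *
import pickle
s=pickle.load(open("w2.pkl","rb"))
im=s["pixels"][:,:,::-1].copy(); x0,y0,x1,y1=(215,0,355,180); sc=3.3
im=cv2.resize(im[y0:y1,x0:x1],None,fx=sc,fy=sc,interpolation=cv2.INTER_CUBIC)
im=cv2.convertScaleAbs(im,alpha=1.6)
cv2.imwrite("pics/w2raw.png",im)
def poly(P,c,cl=True): cv2.polylines(im,[np.int32(np.round((w2p(s,P)-[x0,y0])*sc*16))],cl,c,1,cv2.LINE_AA,4)
poly(d2w([[-90,31,0],[30,31,0],[30,69,0],[-90,69,0]]),(0,0,255))
poly(d2w([[-90,31,16],[-90,69,16],[30,69,16]]),(0,255,255),False)
poly(d2w([[30,31,24],[30,69,24]]),(255,255,0),False)
cv2.imwrite("pics/w2cc.png",im)
a=cv2.imread("pics/w2raw.png"); cv2.imwrite("pics/w2pair.png",cv2.resize(np.hstack([a,im]),None,fx=.85,fy=.85))
```

```text
(no output)
```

View pics/w2pair.png

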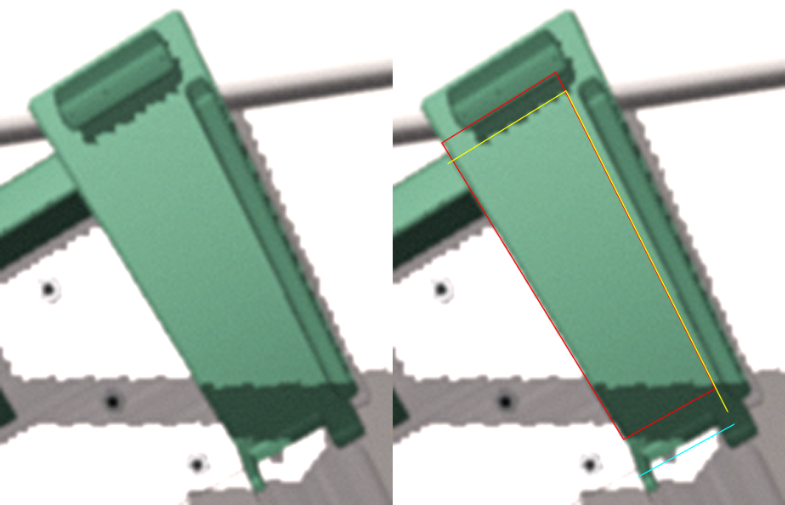

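Run:
```python
from h import *
import pickle
s=pickle.load(open("w2.pkl","rb"))
def crop(box,sc,al,nm):
    im=s["pixels"][:,:,::-1].copy(); x0,y0,x1,y1=box
    im=cv2.resize(im[y0:y1,x0:x1],None,fx=sc,fy=sc,interpolation=cv2.INTER_CUBIC)
    im=cv2.convertScaleAbs(im,alpha=al); raw=im.copy()
    def poly(P,c,cl=True): cv2.polylines(im,[np.int32(np.round((w2p(s,P)-[x0,y0])*sc*16))],cl,c,1,cv2.LINE_AA,4)
    poly(d2w([[-90,31,0],[30,31,0],[30,69,0],[-90,69,0]]),(0,0,255))
    poly(d2w([[-90,31,16],[-90,69,16],[30,69,16]]),(0,255,255),False)
    poly(d2w([[30,25,24],[30,75,24]]),(255,255,0),False)
    return np.hstack([raw,im])
cv2.imwrite("pics/z1.png",crop((220,0,290,60),5.7,2.2,""))
cv2.imwrite("pics/z2.png",crop((285,120,350,185),6,2.2,""))
```

```text
(no output)
```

View pics/z1.png

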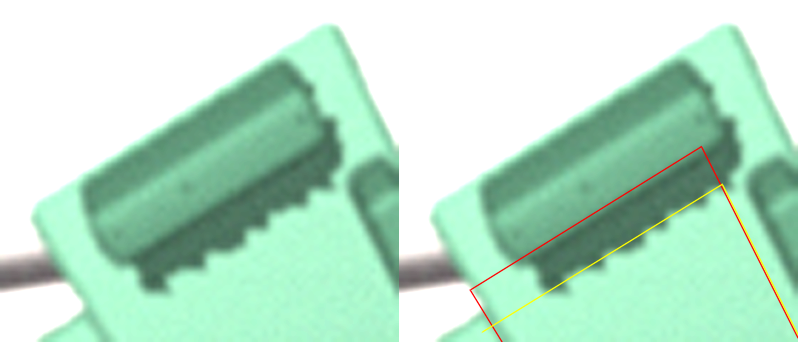

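View pics/z2.png

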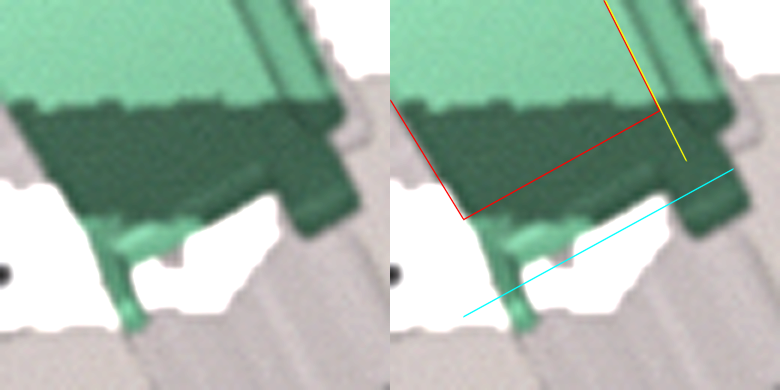

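Request:
{"method": "drive_tool", "body": {
  "moves": [
    [[1, 0, -10], 0],
    [[2, 0, -20], 0],
    [[2, 0, -28], 0],
    [[2, 0, -32], 0],
    [[2, 0, -32], 0],
    [[2, 0, -32], 0],
    [[2, 0, -32], 0],
    [[2, 0, -32], 0]
  ]
}}

```text
time: 13.77
tool_pos: [467.0, 56.1, 165.9]
tcp_rot: [-180.0, 0.1, -159.2]
ft_force: [0.2, -0.3, -3.2]
finger_gap: 27.0
```

Run:
```python
from h import *
import pickle
st=r.sense(); print(st["tool_pos"],st["tcp_rot"],st["ft_force"],st["wrist_torque"])
s=r.snapshot("wrist"); save(s,"w12"); pickle.dump(s,open("w12.pkl","wb"))
s=r.snapshot("scene"); save(s,"s12",(220,130,420,300),3.6)
```

```text
[466.99455907  56.0640774  165.87239513] [-1.79979970e+02  5.52434104e-02 -1.59207522e+02] [ 0.21926802 -0.32455478 -3.22882112] [ 0.06938371 -0.01295506  0.01167062]
```

View pics/w12.png

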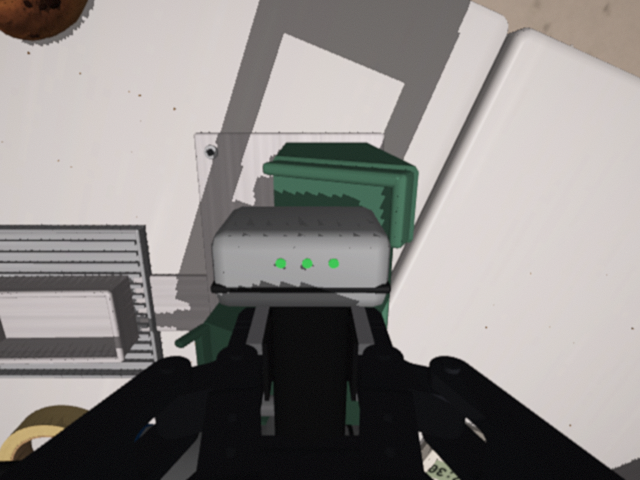

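View pics/s12.png

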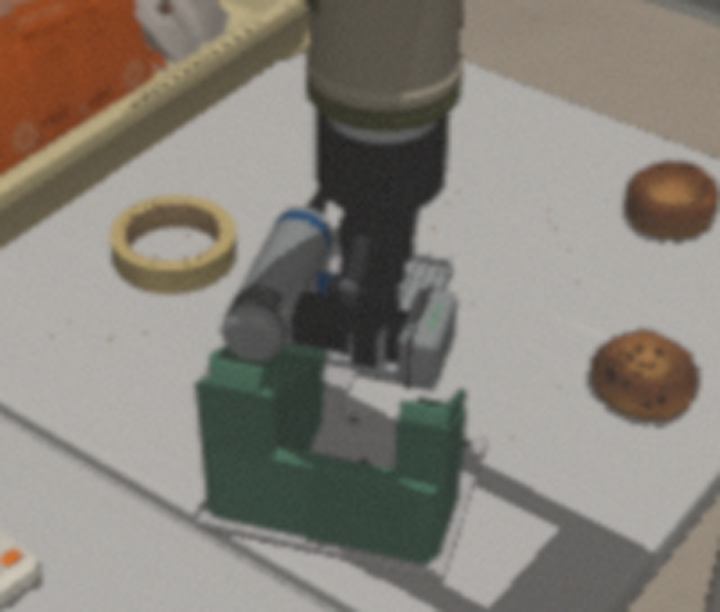

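Request:
{"method": "drive_tool", "body": {
  "moves": [
    [[0, 0, -4], 0],
    [[0, 0, -7], 0],
    [[0, 0, -9], 0],
    [[0, 0, -10], 0],
    [[0, 0, -11], 0],
    [[0, 0, -12], 0],
    [[0, 0, -12], 0],
    [[0, 0, -12], 0]
  ]
}}

```text
time: 14.53
tool_pos: [466.6, 56.0, 153.3]
tcp_rot: [-180.0, -0.0, -159.2]
ft_force: [0.6, 0.4, -3.7]
finger_gap: 27.4
```

Request:
{"method": "drive_tool", "body": {
  "moves": [
    [[0, 0, -1], 0],
    [[0, 0, -2], 0],
    [[0, 0, -3], 0],
    [[0, 0, -4], 0],
    [[0, 0, -4], 0],
    [[0, 0, -4], 0],
    [[0, 0, -4], 0],
    [[0, 0, -4], 0]
  ]
}}

```text
time: 15.2
tool_pos: [466.6, 56.0, 149.3]
tcp_rot: [-180.0, 0.0, -159.2]
ft_force: [1.1, -0.9, -3.4]
finger_gap: 27.3
```

Run:
```python
from h import *
import pickle
st=r.sense(); print(st["tool_pos"],st["tcp_rot"],st["ft_force"],st["wrist_torque"])
s=r.snapshot("scene"); save(s,"s13",(220,130,420,300),3.6)
s=r.snapshot("side"); save(s,"si13",(240,180,380,300),5)
```

```text
[466.63038006  56.00717616 149.33641843] [-1.79997203e+02  3.12032002e-03 -1.59212104e+02] [ 1.0988263  -0.93706648 -3.39385654] [0.00210234 0.13158079 0.01838064]
```

View pics/s13.png

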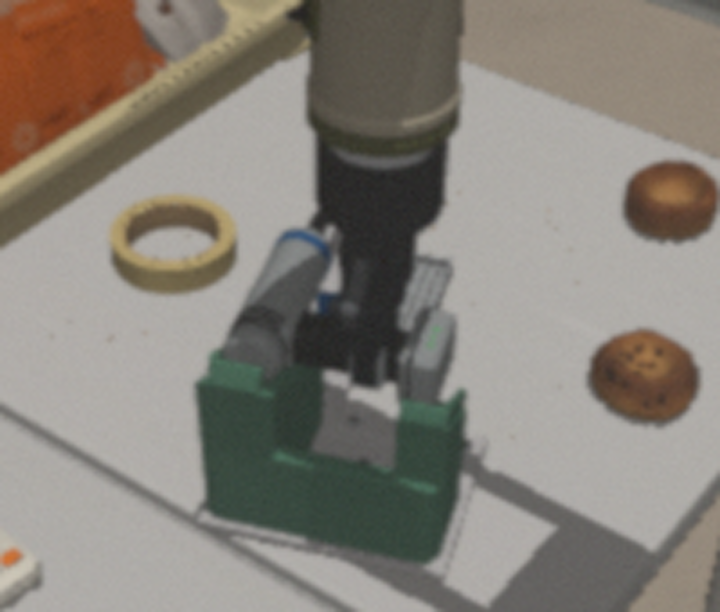

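View pics/si13.png

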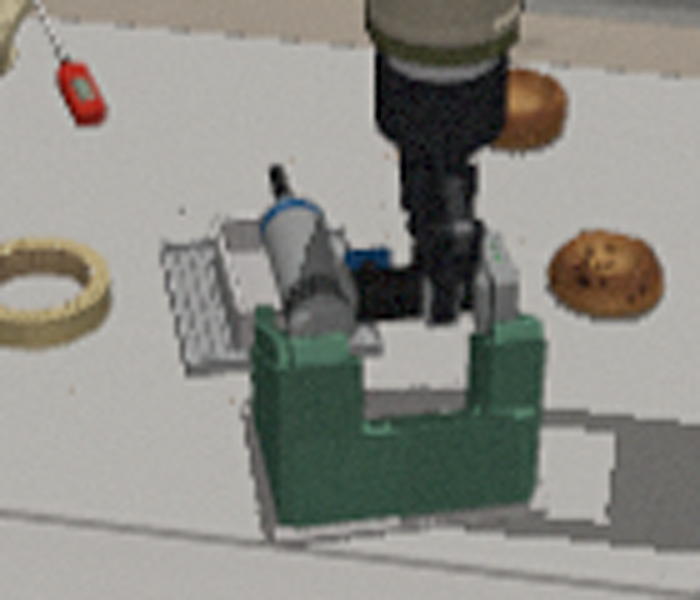

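Request:
{"method": "drive_tool", "body": {
  "moves": [
    [[0, 0, -0.5], 0],
    [[0, 0, -1], 0],
    [[0, 0, -1.5], 0],
    [[0, 0, -2], 0],
    [[0, 0, -2.5], 0],
    [[0, 0, -3], 0],
    [[0, 0, -3], 0],
    [[0, 0, -3], 0]
  ]
}}

```text
time: 15.97
tool_pos: [466.9, 55.9, 146.7]
tcp_rot: [-180.0, 0.0, -159.2]
ft_force: [-1.0, -1.9, 0.1]
finger_gap: 27.3
```

Request:
{"method": "drive_tool", "body": {
  "moves": [
    [[0, 0, -0.5], 0],
    [[0, 0, -1], 0],
    [[0, 0, -1.5], 0],
    [[0, 0, -2], 0],
    [[0, 0, -2.5], 0],
    [[0, 0, -3], 0],
    [[0, 0, -3], 0],
    [[0, 0, -3], 0]
  ]
}}

```text
time: 16.63
tool_pos: [468.2, 55.3, 145.7]
tcp_rot: [-179.9, 0.2, -159.2]
ft_force: [-3.4, -5.7, 14.1]
finger_gap: 27.2
```

Request:
{"method": "drive_tool", "body": {
  "moves": [
    [[0, 0, 1], 0],
    [[0, 0, 1], 0],
    [[0, 0, 1], 0],
    [[0, 0, 1], 0],
    [[0, 0, 1], 0],
    [[0, 0, 1], 0],
    [[0, 0, 1], 0],
    [[0, 0, 1], 0]
  ],
  "fingers": 31,
  "squeeze": 30
}}

```text
time: 17.3
tool_pos: [467.7, 55.4, 144.8]
tcp_rot: [-179.9, 0.1, -159.2]
ft_force: [3.5, -5.7, 2.1]
finger_gap: 31.1
```

Run:
```python
from h import *
import pickle
st=r.sense(); print(st["tool_pos"],st["tcp_rot"],st["ft_force"],st["wrist_torque"])
s=r.snapshot("scene"); save(s,"s14",(260,160,370,290),4.4)
s=r.snapshot("side"); save(s,"si14",(240,180,380,300),5)
s=r.snapshot("wrist"); save(s,"w14")
```

```text
[467.65391644  55.3966289  144.80333958] [-1.79891281e+02  1.08842579e-01 -1.59225922e+02] [ 3.45230555 -5.65917013  2.06247503] [-0.81370213 -0.56529811 -0.01177313]
```

View pics/s14.png

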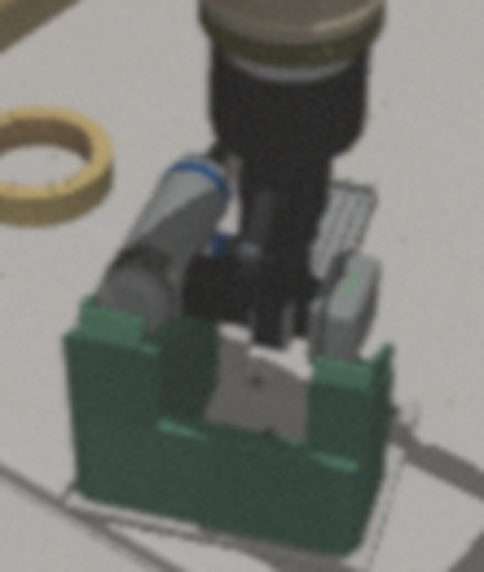

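View pics/si14.png

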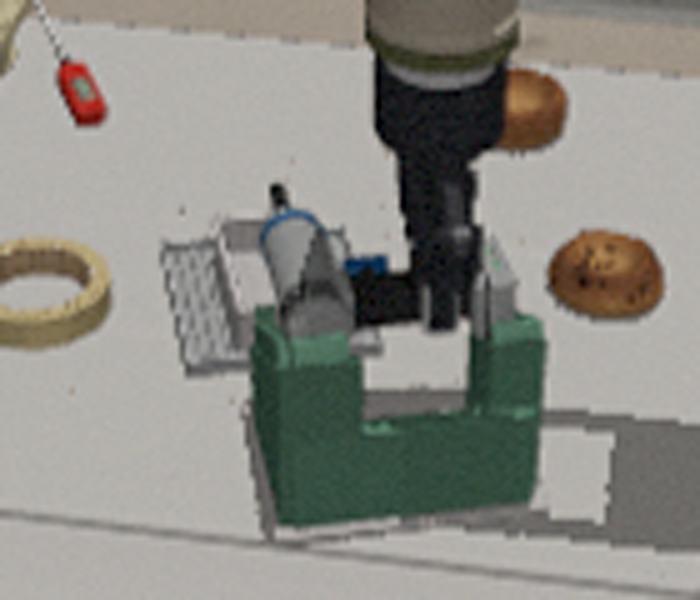

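View pics/w14.png

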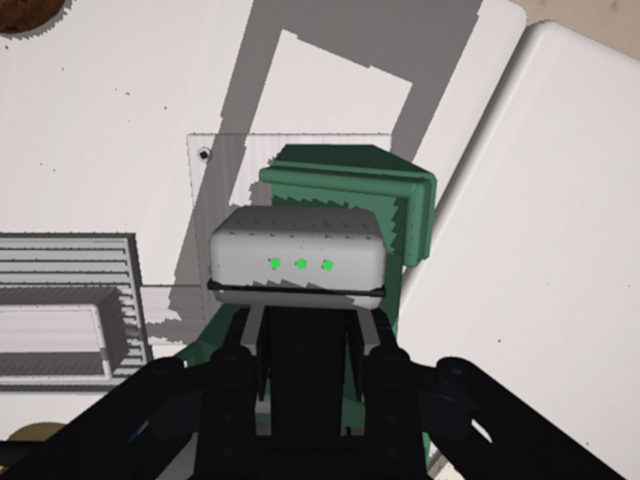

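Request:
{"method": "drive_tool", "body": {
  "moves": [
    [[0, 0, -1], 0],
    [[0, 0, -2], 0],
    [[-0.5, 1, -3], 0],
    [[-0.5, 1, -4], 0],
    [[-0.5, 1, -4], 0],
    [[-0.5, 1, -4], 0],
    [[-0.5, 1, -4], 0],
    [[-0.5, 1, -4], 0]
  ],
  "fingers": 34
}}

```text
time: 18.12
tool_pos: [466.4, 56.7, 140.2]
tcp_rot: [-180.0, 0.0, -159.2]
ft_force: [2.9, -4.6, 0.3]
finger_gap: 33.5
```

Request:
{"method": "drive_tool", "body": {
  "moves": [
    [[0, 0, -1], 0],
    [[0, 0, -2], 0],
    [[-0.5, 1, -3], 0],
    [[-0.5, 1, -3], 0],
    [[-0.5, 1, -3], 0],
    [[-0.5, 1, -3], 0],
    [[-0.5, 1, -3], 0],
    [[-0.5, 1, -3], 0]
  ],
  "fingers": 36
}}

```text
time: 18.78
tool_pos: [465.9, 57.7, 137.3]
tcp_rot: [-180.0, 0.0, -159.2]
ft_force: [3.5, -5.5, -0.2]
finger_gap: 36.3
```

Run:
```python
from h import *
import pickle
st=r.sense(); print(st["tool_pos"],st["tcp_rot"],st["ft_force"],st["wrist_torque"])
a=r.snapshot("scene"); b=r.snapshot("side")
A=cv2.resize(a["pixels"][160:290,260:370,::-1],None,fx=3.6,fy=3.6,interpolation=cv2.INTER_CUBIC)
B=cv2.resize(b["pixels"][180:300,250:350,::-1],None,fx=3.9,fy=3.9,interpolation=cv2.INTER_CUBIC)
cv2.imwrite("pics/p15.png",np.hstack([A,B]))
s=r.snapshot("wrist"); save(s,"w15")
```

```text
[465.91111357  57.71130503 137.34486923] [-1.79952392e+02  2.66602223e-02 -1.59219284e+02] [ 3.50586949 -5.53431553 -0.23537594] [-0.62423406 -0.41996042  0.00652253]
```

View pics/p15.png

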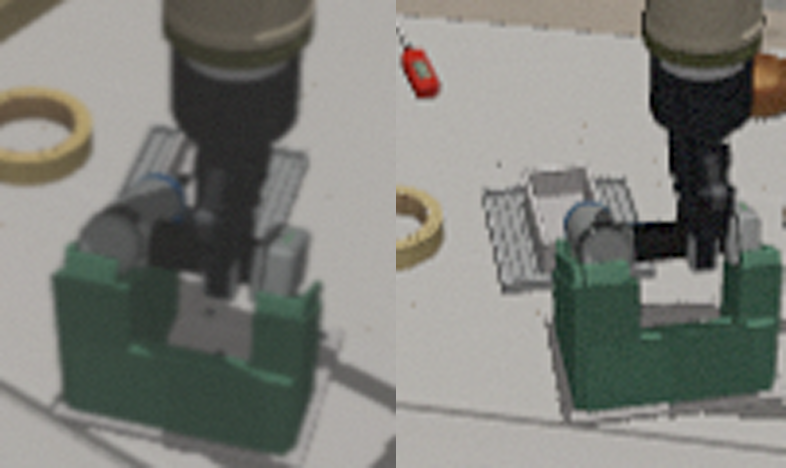

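View pics/w15.png

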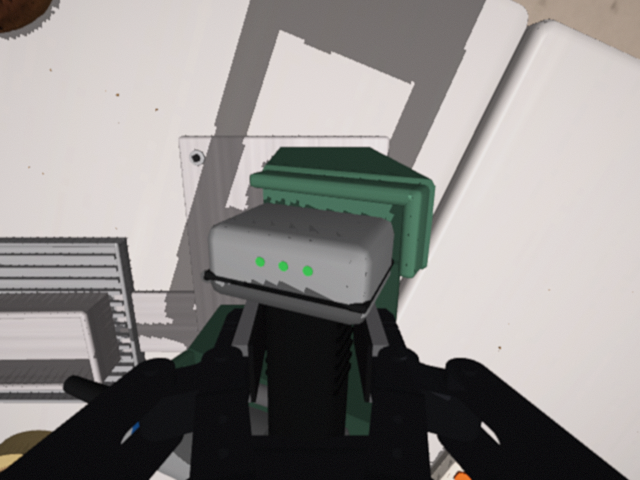

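Request:
{"method": "drive_tool", "body": {
  "moves": [
    [[-0.5, 1, 0], 0],
    [[-0.5, 1, -1], 0],
    [[-0.5, 1, -1], 0],
    [[-0.5, 1, -1], 0],
    [[-0.5, 1, -1], 0],
    [[-0.5, 1, -1], 0],
    [[-0.5, 1, -1], 0],
    [[-0.5, 1, -1], 0]
  ],
  "fingers": 38
}}

```text
time: 19.6
tool_pos: [465.1, 59.0, 136.3]
tcp_rot: [-180.0, 0.0, -159.2]
ft_force: [1.1, -3.9, 1.2]
finger_gap: 38.0
```

Request:
{"method": "drive_tool", "body": {
  "moves": [
    [[-0.5, 1, 0], 0],
    [[-0.5, 1, -1], 0],
    [[-0.5, 1, -1], 0],
    [[-0.5, 1, -1], 0],
    [[-0.5, 1, -1], 0],
    [[-0.5, 1, -1], 0],
    [[-0.5, 1, -1], 0],
    [[-0.5, 1, -1], 0]
  ],
  "fingers": 41
}}

```text
time: 20.27
tool_pos: [464.6, 60.0, 135.2]
tcp_rot: [180.0, -0.0, -159.2]
ft_force: [1.9, -3.3, 0.7]
finger_gap: 41.3
```

Run:
```python
from h import *
import pickle
st=r.sense(); print(st["tool_pos"],st["tcp_rot"],st["ft_force"],st["wrist_torque"])
a=r.snapshot("scene"); b=r.snapshot("side")
A=cv2.resize(a["pixels"][160:290,260:370,::-1],None,fx=3.6,fy=3.6,interpolation=cv2.INTER_CUBIC)
B=cv2.resize(b["pixels"][180:300,250:350,::-1],None,fx=3.9,fy=3.9,interpolation=cv2.INTER_CUBIC)
cv2.imwrite("pics/p16.png",np.hstack([A,B]))
s=r.snapshot("wrist"); save(s,"w16"); pickle.dump(s,open("w16.pkl","wb"))
```

```text
[464.58928877  60.04039544 135.247155  ] [ 1.79996001e+02 -1.14255724e-03 -1.59212651e+02] [ 1.87048578 -3.3334121   0.66455241] [-4.76701835e-01 -3.33309099e-01 -2.41191179e-04]
```

View pics/p16.png

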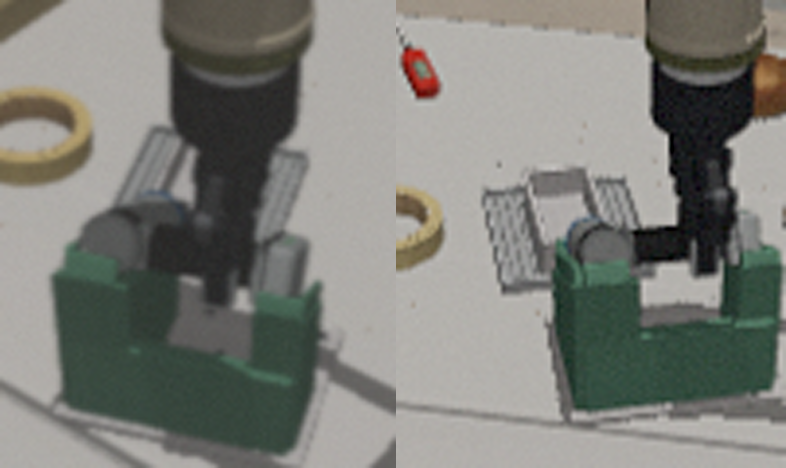

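View pics/w16.png

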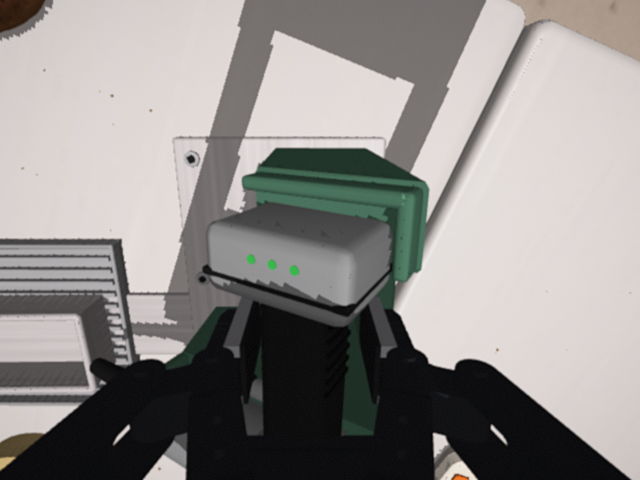

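```bash
cat >> h.py <<'E'
def overlay(s,name,box,sc,al=1.0):
    im=s["pixels"][:,:,::-1].copy(); x0,y0,x1,y1=box
    im=cv2.resize(im[y0:y1,x0:x1],None,fx=sc,fy=sc,interpolation=cv2.INTER_CUBIC)
    im=cv2.convertScaleAbs(im,alpha=al)
    def poly(P,c,cl=True): cv2.polylines(im,[np.int32(np.round((w2p(s,P)-[x0,y0])*sc*16))],cl,c,1,cv2.LINE_AA,4)
    for z,c in ((0,(255,0,255)),(40,(0,0,255))): poly(d2w([[-83,-69,z],[-27,-69,z],[-27,-43,z],[-83,-43,z]]),c)
    poly(d2w([[-90,29,20],[30,29,20],[30,69,20],[-90,69,20]]),(0,255,0))
    t=np.linspace(0,2*np.pi,40)
    for x,rr in ((-90,20),(30,20),(90,5)): poly(d2w(np.c_[0*t+x,49+rr*np.cos(t),20+rr*np.sin(t)]),(0,255,255))
    poly(d2w([[30,49,20],[90,49,20]]),(0,255,255))
    poly(d2w([[-17,-3.5,28.5],[-17,25.5,28.5],[-17,25.5,11.5],[-17,-3.5,11.5]]),(255,128,0))
    cv2.imwrite("pics/"+name+".png",im)
E
python3 - <<'E'
from h import *
import pickle
s=pickle.load(open("w16.pkl","rb")); overlay(s,"w16o",(60,120,460,440),1.9,1.4)
E
```

```text
(no output)
```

View pics/w16o.png

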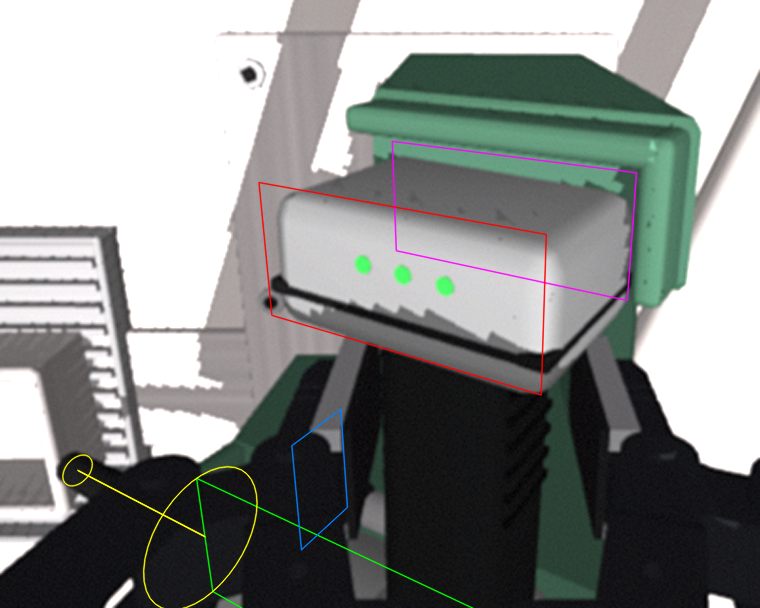

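Request:
{"method": "drive_tool", "body": {
  "moves": [
    [[0, 0, 0], 0],
    [[0, 0, 0], 0],
    [[0, 0, 0], 0],
    [[0, 0, 0], 0],
    [[0, 0, 0], 0],
    [[0, 0, 0], 0],
    [[0, 0, 0], 0],
    [[0, 0, 0], 0]
  ],
  "fingers": 48
}}

```text
time: 21.08
tool_pos: [464.6, 60.0, 135.3]
tcp_rot: [180.0, -0.0, -159.2]
ft_force: [-0.1, -0.7, 0.0]
finger_gap: 48.1
```

Run:
```python
from h import *
import pickle
st=r.sense(); print(st["tool_pos"],st["tcp_rot"],st["ft_force"],st["wrist_torque"])
a=r.snapshot("scene"); b=r.snapshot("side")
overlay(a,"s17",(250,160,380,290),5,1.3); overlay(b,"si17",(240,180,370,300),5,1.3)
s=r.snapshot("wrist"); overlay(s,"w17",(60,120,460,440),1.9,1.4); pickle.dump((s,a,b),open("w17.pkl","wb"))
```

```text
[464.5981348   60.03935014 135.2848061 ] [ 1.79997528e+02 -6.98047580e-04 -1.59211415e+02] [-0.09466238 -0.70298669  0.00144158] [-0.02156878  0.01791174 -0.01936435]
```

View pics/w17.png

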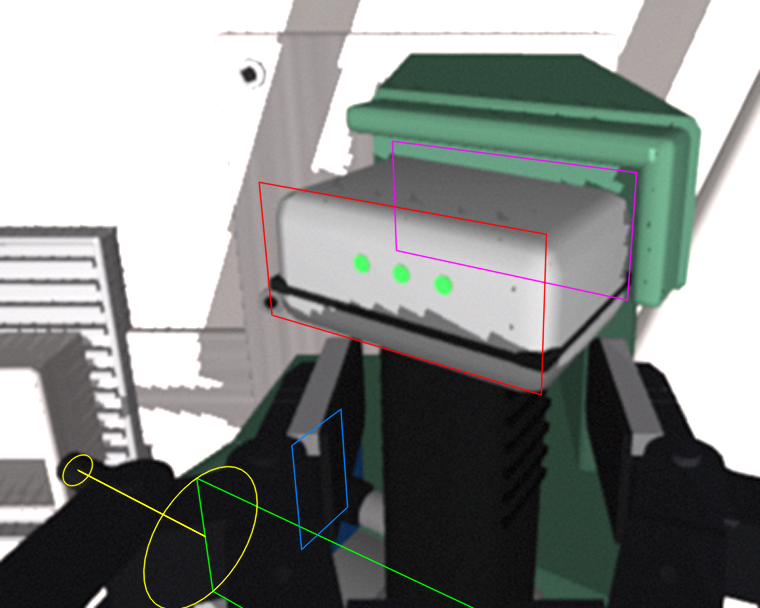

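View pics/s17.png

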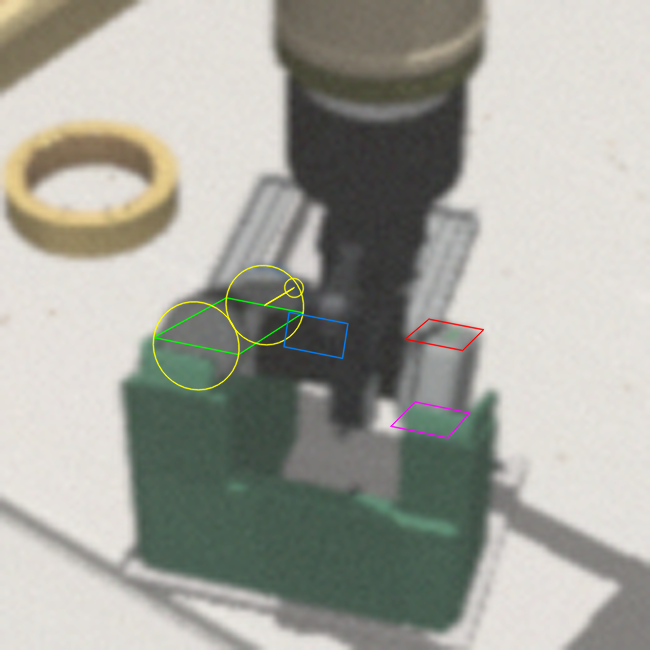

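View pics/si17.png

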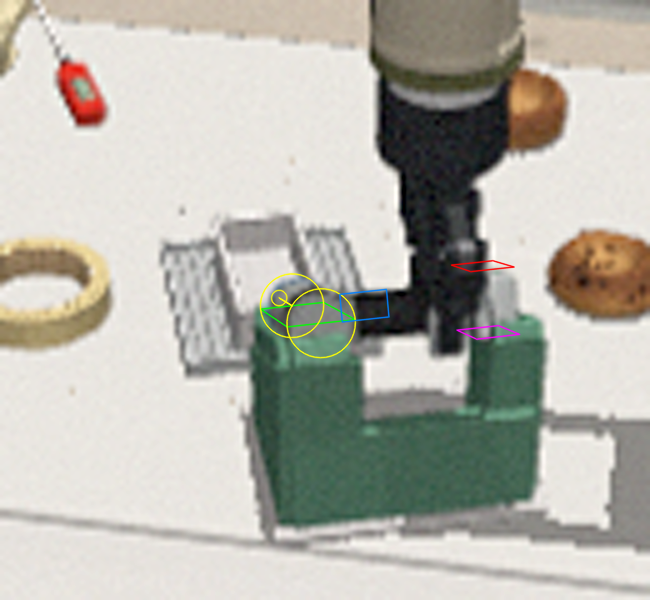

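Request:
{"method": "drive_tool", "body": {
  "moves": [
    [[0, 0, 10], 0],
    [[0, 0, 25], 0],
    [[0, 0, 45], 0],
    [[0, 0, 75], 0],
    [[0, 0, 110], 0],
    [[0, 0, 145], 0],
    [[0, 0, 180], 0],
    [[0, 0, 180], 0]
  ]
}}

```text
time: 21.9
tool_pos: [467.2, 60.1, 324.6]
tcp_rot: [-179.8, 0.7, -159.2]
ft_force: [0.6, -0.1, 1.2]
finger_gap: 47.9
```

Run:
```python
from h import *
import pickle
st=r.sense(); print(st["tool_pos"],st["tcp_rot"],st["ft_force"])
a=r.snapshot("scene"); b=r.snapshot("side")
overlay(a,"s18",(250,160,380,290),4.5,1.3); overlay(b,"si18",(240,180,370,300),5,1.3)
s=r.snapshot("wrist"); overlay(s,"w18",(0,100,480,460),1.65,1.4); pickle.dump((s,a,b),open("w18.pkl","wb"))
```

```text
[467.22807435  60.06532829 324.63493175] [-179.75490758    0.68235767 -159.21080593] [ 0.63506174 -0.08349753  1.21608943]
```

View pics/w18.png

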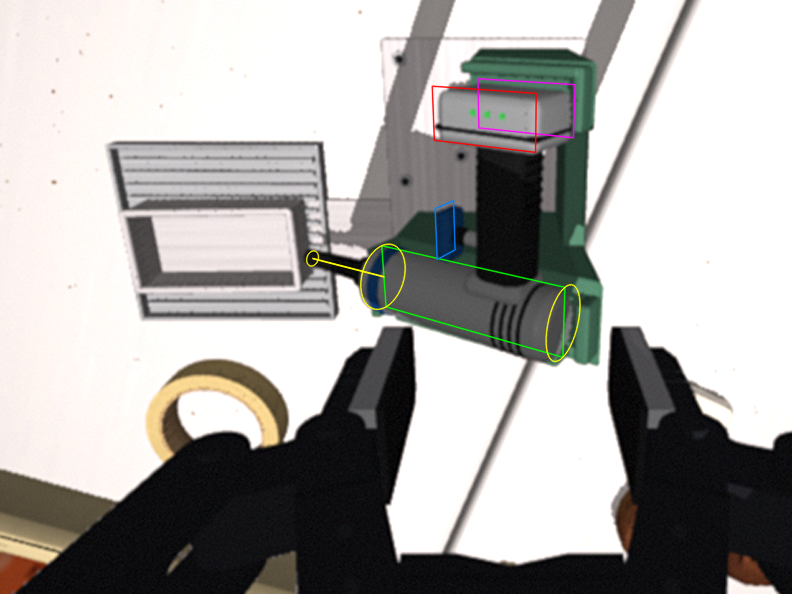

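View pics/s18.png

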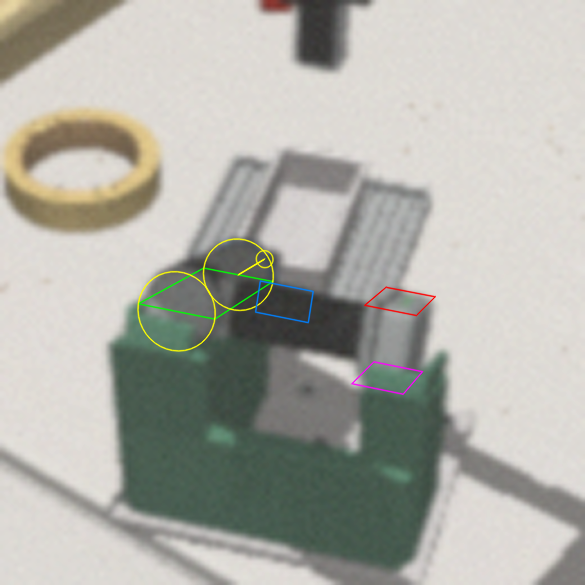

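View pics/si18.png

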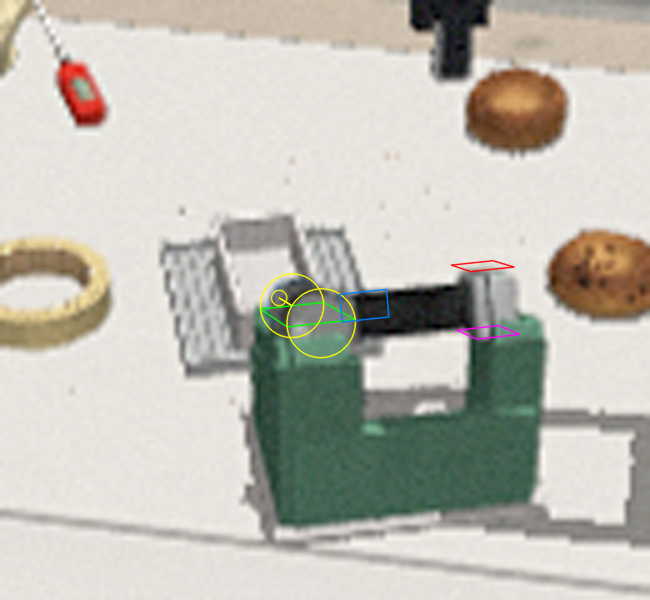

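```bash
python3 - <<'E'
from h import *
import pickle
s,a,b=pickle.load(open("w18.pkl","rb"))
q=lambda P:((w2p(s,d2w(P))-[0,100])*1.65).round(0).tolist()
print("rear low",q([[-72,0,6],[-72,-40,6]]),"front top",q([[-44,0,34],[-44,-40,34]]),"trig top",q([[-17,-3.5,28.5],[-17,25.5,28.5]]),"trig bot",q([[-17,-3.5,11.5]]), "nozzle",q([[90,49,20]]))
P=d2w([[-36,11,20]]);print(P)
# pinch centre
rear=d2w([[-72,11,6]])[0]; ft=d2w([[-30,11,28.5]])[0]; fr=d2w([[-17,11,28.5]])[0]; print(rear,ft,fr,(rear+ft)/2)
E
python3 - <<'E'
from PIL import Image
E
python3 - <<'E'
import sys; sys.path.insert(0,'.')
import os; os.chdir('.')
from h import *
import pickle
s,a,b=pickle.load(open("w18.pkl","rb")); save_im=s["pixels"][170:310,200:380,::-1]
cv2.imwrite("pics/w18z.png",cv2.convertScaleAbs(cv2.resize(save_im,None,fx=4.2,fy=4.2,interpolation=cv2.INTER_CUBIC),alpha=2.0))
E
```

```text
rear low [[546.0, 219.0], [548.0, 143.0]] front top [[472.0, 225.0], [470.0, 147.0]] trig top [[435.0, 208.0], [437.0, 259.0]] trig bot [[453.0, 200.0]] nozzle [[312.0, 258.0]]
[[503.19621688  52.43170028 118.02050808]]
[489.63932873  88.12046024 123.89615242] [506.55061137  43.60119446 122.38172401] [510.54852283  33.07661827 115.88172401] [498.09497005  65.86082735 123.13893822]
```

View pics/w18z.png

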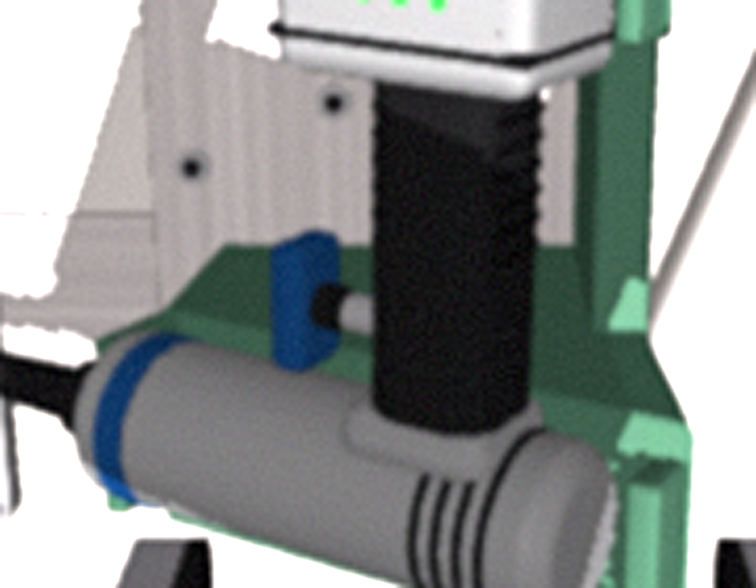

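Request:
{"method": "drive_tool", "body": {
  "moves": [
    [[6, 1, -20], 0],
    [[14, 2, -50], 0],
    [[22, 3, -80], 0],
    [[30, 4.5, -110], 0],
    [[31, 4.5, -130], 0],
    [[31, 4.5, -140], 0],
    [[31, 4.5, -140], 0],
    [[31, 4.5, -140], 0]
  ],
  "fingers": 83,
  "squeeze": 30
}}

```text
time: 22.72
tool_pos: [494.9, 64.5, 174.8]
tcp_rot: [180.0, -0.1, -159.2]
ft_force: [0.5, 0.6, 1.4]
finger_gap: 82.5
```

Run:
```python
from h import *
import pickle
st=r.sense(); print(st["tool_pos"],st["tcp_rot"],st["ft_force"])
s=r.snapshot("wrist"); overlay(s,"w19",(0,60,480,420),1.65,1.4); pickle.dump(s,open("w19.pkl","wb"))
```

```text
[494.86227297  64.48874019 174.8089016 ] [ 1.79962539e+02 -1.08472912e-01 -1.59211832e+02] [0.54013588 0.61144498 1.39080056]
```

View pics/w19.png

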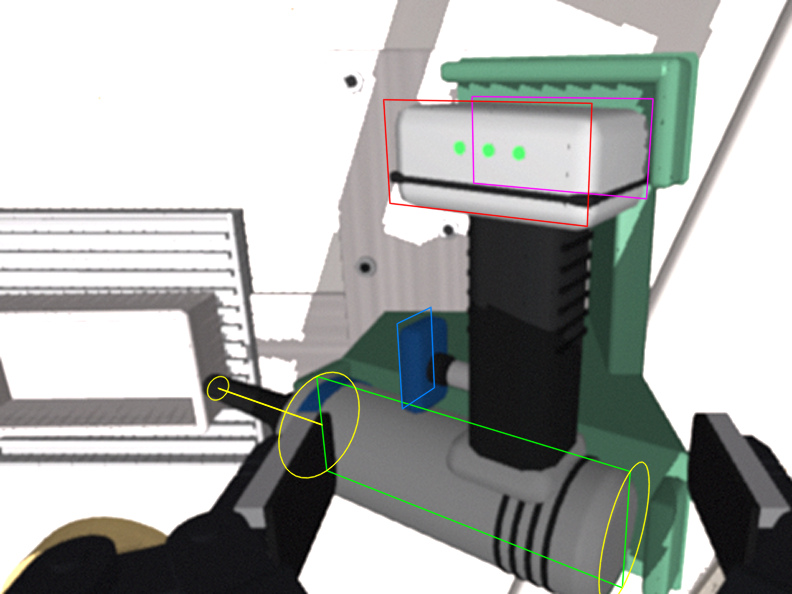

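Request:
{"method": "drive_tool", "body": {
  "moves": [
    [[0.5, 0, -12], 0],
    [[0.5, 0, -24], 0],
    [[0.5, 0, -36], 0],
    [[0.5, 0, -44], 0],
    [[0.5, 0, -50], 0],
    [[0.5, 0, -54], 0],
    [[0.5, 0, -54], 0],
    [[0.5, 0, -54], 0]
  ]
}}

```text
time: 23.43
tool_pos: [496.1, 64.5, 121.2]
tcp_rot: [180.0, -0.0, -159.2]
ft_force: [-0.8, -0.7, -0.5]
finger_gap: 83.0
```

Run:
```python
from h import *
import pickle
st=r.sense(); print(st["tool_pos"],st["tcp_rot"],st["ft_force"])
s=r.snapshot("wrist"); save(s,"w20"); pickle.dump(s,open("w20.pkl","wb"))
a=r.snapshot("scene"); b=r.snapshot("side")
A=cv2.resize(a["pixels"][160:290,260:370,::-1],None,fx=3.6,fy=3.6,interpolation=cv2.INTER_CUBIC)
B=cv2.resize(b["pixels"][180:300,250:350,::-1],None,fx=3.9,fy=3.9,interpolation=cv2.INTER_CUBIC)
cv2.imwrite("pics/p20.png",cv2.convertScaleAbs(np.hstack([A,B]),alpha=1.4))
```

```text
[496.05793249  64.50354702 121.15667946] [ 1.79993843e+02 -2.02290180e-02 -1.59211486e+02] [-0.77498229 -0.7462415  -0.45407808]
```

View pics/w20.png

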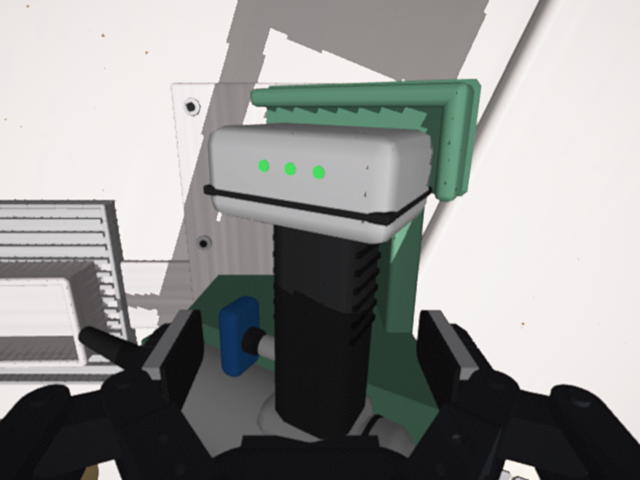

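View pics/p20.png

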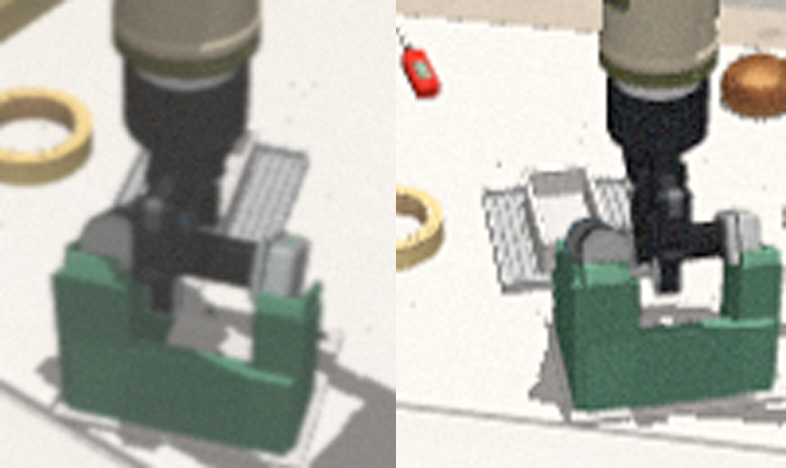

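Request:
{"method": "drive_tool", "body": {
  "moves": [
    [[0, 0, 0], 0],
    [[0, 0, 0], 0],
    [[0, 0, 0], 0],
    [[0, 0, 0], 0],
    [[0, 0, 0], 0],
    [[0, 0, 0], 0],
    [[0, 0, 0], 0],
    [[0, 0, 0], 0]
  ],
  "fingers": 54,
  "squeeze": 40
}}

```text
time: 24.25
tool_pos: [497.7, 62.9, 122.8]
tcp_rot: [-179.8, 0.1, -159.2]
ft_force: [2.0, -9.0, 4.1]
finger_gap: 54.2
```

Run:
```python
from h import *
import pickle
st=r.sense(); print(st["tool_pos"],st["tcp_rot"],st["ft_force"],st["wrist_torque"])
s=r.snapshot("wrist"); save(s,"w21")
```

```text
[497.68391582  62.88223162 122.78038461] [-1.79780611e+02  1.37810195e-01 -1.59248232e+02] [ 1.97020072 -8.99915359  4.10974654] [-1.43927754 -0.35373466 -0.06969602]
```

View pics/w21.png

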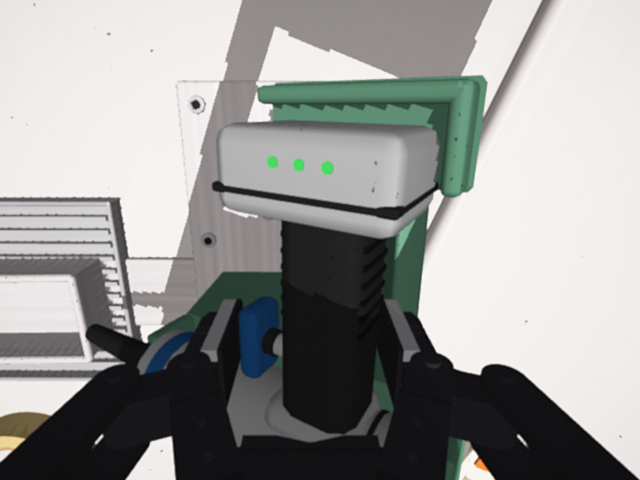

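Request:
{"method": "drive_tool", "body": {
  "moves": [
    [[0, 0, 0], 0],
    [[0, 0, 0], 0],
    [[0, 0, 0], 0],
    [[0, 0, 0], 0],
    [[0, 0, 0], 0],
    [[0, 0, 0], 0],
    [[0, 0, 0], 0],
    [[0, 0, 0], 0]
  ],
  "fingers": 38,
  "squeeze": 45
}}

```text
time: 24.97
tool_pos: [497.1, 64.1, 123.4]
tcp_rot: [-179.9, 0.1, -159.2]
ft_force: [-4.4, -3.3, 13.4]
finger_gap: 44.7
```

Run:
```python
from h import *
import pickle
st=r.sense(); print(st["tool_pos"],st["tcp_rot"],st["ft_force"],st["wrist_torque"],st["finger_gap"])
s=r.snapshot("wrist"); save(s,"w22"); pickle.dump(s,open("w22.pkl","wb"))
```

```text
[497.12900452  64.13772728 123.4169617 ] [-1.79911933e+02  1.15672152e-01 -1.59206404e+02] [-4.40700053 -3.28087368 13.44311516] [-0.38138344  0.72837151  0.16733634] 44.65666909458798
```

View pics/w22.png

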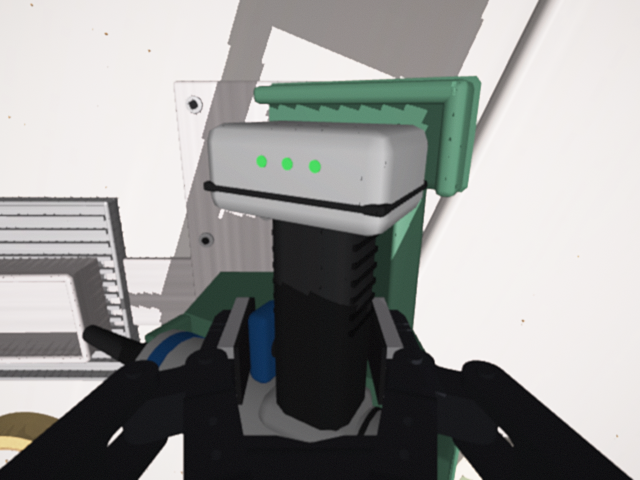

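Request:
{"method": "drive_tool", "body": {
  "moves": [
    [[0, 0, 0], 0],
    [[0, 0, 0], 0],
    [[0, 0, 0], 0],
    [[0, 0, 0], 0],
    [[0, 0, 0], 0],
    [[0, 0, 0], 0],
    [[0, 0, 0], 0],
    [[0, 0, 0], 0]
  ],
  "fingers": 38,
  "squeeze": 55
}}

```text
time: 25.68
tool_pos: [497.1, 64.2, 123.5]
tcp_rot: [-179.9, 0.1, -159.2]
ft_force: [-5.4, -3.2, 14.8]
finger_gap: 43.9
```

Run:
```python
from h import *
import pickle
st=r.sense(); print(st["tool_pos"],st["ft_force"],st["wrist_torque"],st["finger_gap"])
s=r.snapshot("wrist"); overlay(s,"w23",(60,60,460,420),1.9,1.5); pickle.dump(s,open("w23.pkl","wb"))
a=r.snapshot("scene"); b=r.snapshot("side")
overlay(a,"s23",(250,160,380,290),4.5,1.3); overlay(b,"si23",(240,180,370,300),5,1.3)
```

```text
[497.13164546  64.19074628 123.5296688 ] [-5.39635754 -3.19896007 14.76469392] [-0.41547813  0.80902706  0.13823134] 43.89222707349586
```

View pics/w23.png

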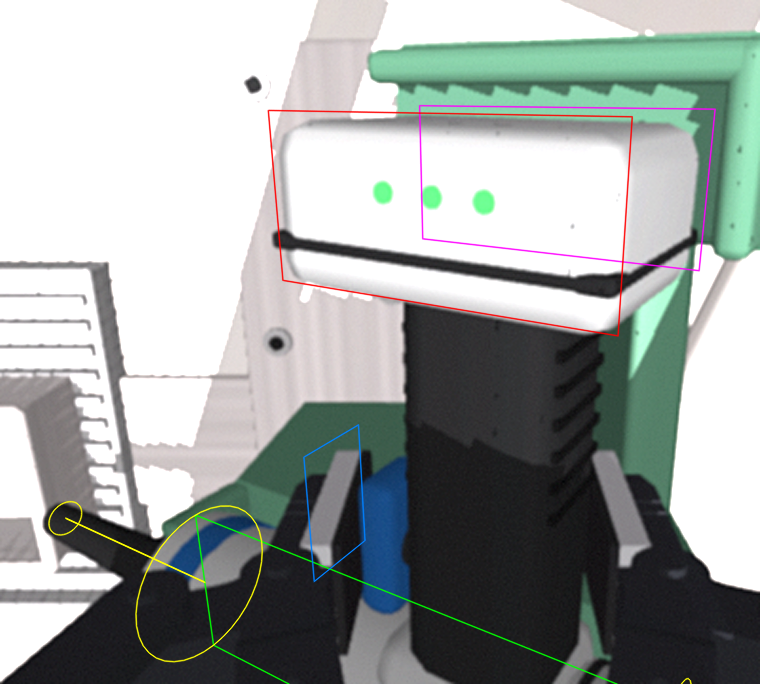

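View pics/si23.png

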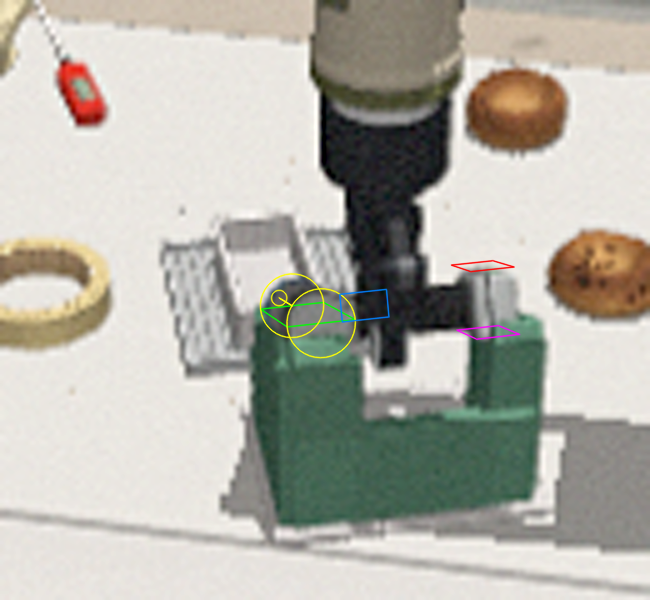

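Run:
```python
from h import *
import pickle
for f in ("w20","w23"):
    s=pickle.load(open(f+".pkl","rb"))
    im=s["pixels"][:,:,::-1]; x0,y0,x1,y1=(190,210,410,410); sc=3.6
    im=cv2.convertScaleAbs(cv2.resize(im[y0:y1,x0:x1],None,fx=sc,fy=sc,interpolation=cv2.INTER_CUBIC),alpha=1.8)
    for t,c in ((0,(0,255,255)),(6,(0,255,0)),(9.5,(255,255,0)),(13,(0,0,255))):
        P=d2w([[-17-t,-3.5,28.5],[-17-t,25.5,28.5],[-17-t,25.5,11.5],[-17-t,-3.5,11.5]])
        cv2.polylines(im,[np.int32(np.round((w2p(s,P)-[x0,y0])*sc*16))],True,c,1,cv2.LINE_AA,4)
    P=d2w([[-44,-40,34],[-44,25,34],[-72,25,34],[-72,-40,34]]); cv2.polylines(im,[np.int32(np.round((w2p(s,P)-[x0,y0])*sc*16))],True,(255,0,255),1,cv2.LINE_AA,4)
    cv2.imwrite(f"pics/{f}t.png",im)
```

```text
(no output)
```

View pics/w20t.png

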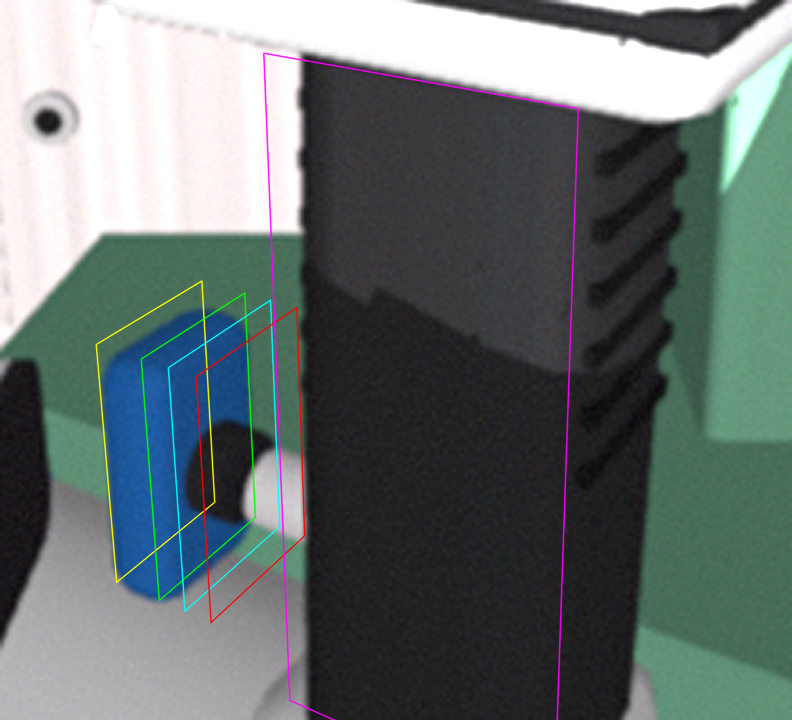

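View pics/w23t.png

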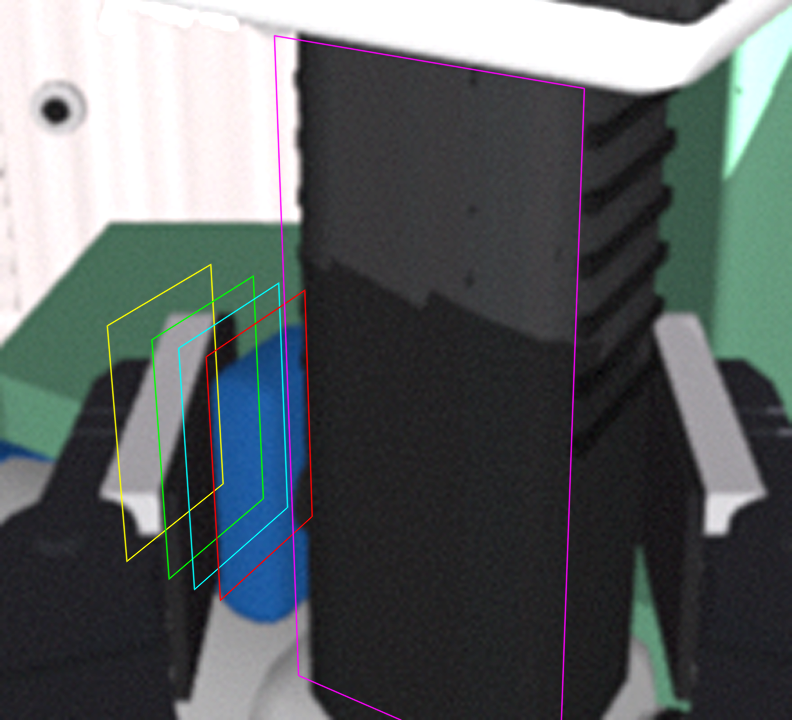

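Request:
{"method": "drive_tool", "body": {
  "moves": [
    [[0, 0, 0], 0],
    [[0, 0, 0], 0],
    [[0, 0, 0], 0],
    [[0, 0, 0], 0],
    [[0, 0, 0], 0],
    [[0, 0, 0], 0],
    [[0, 0, 0], 0],
    [[0, 0, 0], 0]
  ],
  "squeeze": 55
}}

```text
time: 26.5
tool_pos: [497.1, 64.2, 123.5]
tcp_rot: [-179.9, 0.1, -159.2]
ft_force: [-5.9, -3.1, 13.5]
finger_gap: 44.4
```

Request:
{"method": "drive_tool", "body": {
  "moves": [
    [[0, 0, 0], 0],
    [[0, 0, 0], 0],
    [[0, 0, 0], 0],
    [[0, 0, 0], 0],
    [[0, 0, 0], 0],
    [[0, 0, 0], 0],
    [[0, 0, 0], 0],
    [[0, 0, 0], 0]
  ],
  "squeeze": 55
}}

```text
time: 27.17
tool_pos: [497.1, 64.2, 123.5]
tcp_rot: [-179.9, 0.1, -159.2]
ft_force: [-5.0, -2.9, 14.3]
finger_gap: 44.0
```

Run:
```python
from h import *
import pickle
st=r.sense(); print(st["tool_pos"],st["ft_force"],st["finger_gap"],st["time"])
a=r.snapshot("scene"); b=r.snapshot("side")
save(a,"s24",(230,140,400,300),4.4); 
s=r.snapshot("wrist"); save(s,"w24")
```

```text
[497.1154625   64.19537005 123.52054669] [-4.95724342 -2.94897654 14.32135454] 43.98882923280406 27.1667
```

View pics/w24.png

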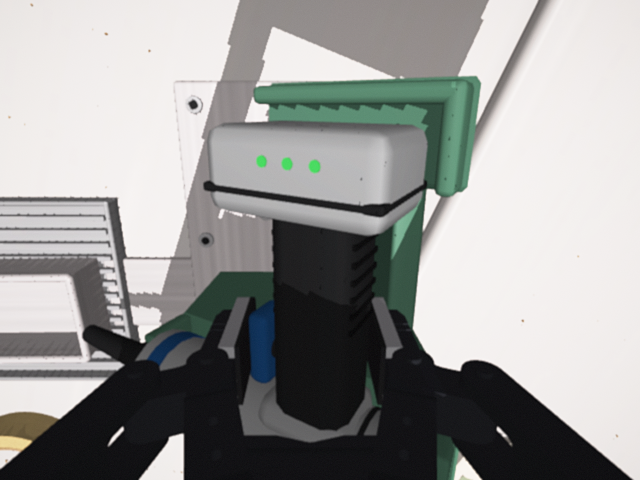

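View pics/s24.png

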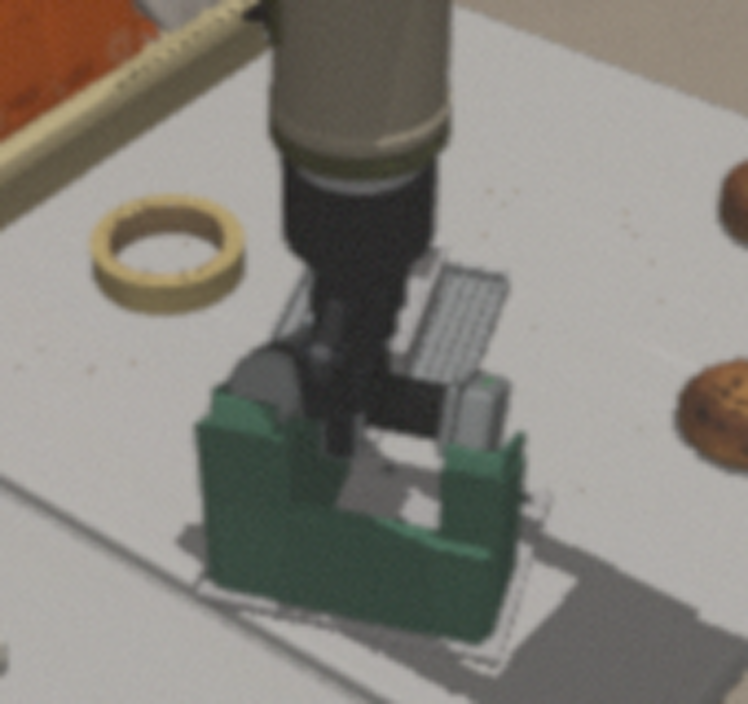

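Request:
{"method": "drive_tool", "body": {
  "moves": [
    [[0, 0, 0], 0],
    [[0, 0, 0], 0],
    [[0, 0, 0], 0],
    [[0, 0, 0], 0],
    [[0, 0, 0], 0],
    [[0, 0, 0], 0],
    [[0, 0, 0], 0],
    [[0, 0, 0], 0]
  ],
  "fingers": 83
}}

```text
time: 27.98
tool_pos: [496.0, 64.6, 121.1]
tcp_rot: [180.0, -0.0, -159.2]
ft_force: [0.4, -0.2, 0.1]
finger_gap: 82.6
```

Request:
{"method": "drive_tool", "body": {
  "moves": [
    [[0, 0, 8], 0],
    [[0, 0, 20], 0],
    [[0, 0, 40], 0],
    [[0, 0, 65], 0],
    [[0, 0, 95], 0],
    [[0, 0, 130], 0],
    [[-10, 0, 165], 0],
    [[-30, 0, 190], 0]
  ]
}}

```text
time: 28.65
tool_pos: [467.2, 64.4, 316.2]
tcp_rot: [-179.9, 0.3, -159.2]
ft_force: [0.5, 0.5, 0.7]
finger_gap: 83.0
```

Request:
{"method": "drive_tool", "body": {
  "moves": [
    [[0, 0, 0], 0],
    [[0, 0, 0], 0],
    [[0, 0, 0], 0],
    [[0, 0, 0], 0],
    [[0, 0, 0], 0],
    [[0, 0, 0], 0],
    [[0, 0, 0], 0],
    [[0, 0, 0], 0]
  ]
}}

```text
time: 29.32
tool_pos: [466.0, 64.5, 310.6]
tcp_rot: [180.0, -0.1, -159.2]
ft_force: [-1.0, -0.3, 0.3]
finger_gap: 83.0
```

Run:
```python
from h import *
import pickle
st=r.sense(); print(st["tool_pos"],st["ft_force"],st["finger_gap"],st["time"])
a=r.snapshot("scene"); b=r.snapshot("side")
overlay(a,"s25",(250,160,380,290),4.5,1.3); overlay(b,"si25",(240,180,370,300),5,1.3)
s=r.snapshot("wrist"); overlay(s,"w25",(0,60,480,420),1.65,1.5); pickle.dump((s,a,b),open("w25.pkl","wb"))
```

```text
[465.98201731  64.48013595 310.62134508] [-1.02182333 -0.29857393  0.29820062] 82.97764186026096 29.3167
```

View pics/w25.png

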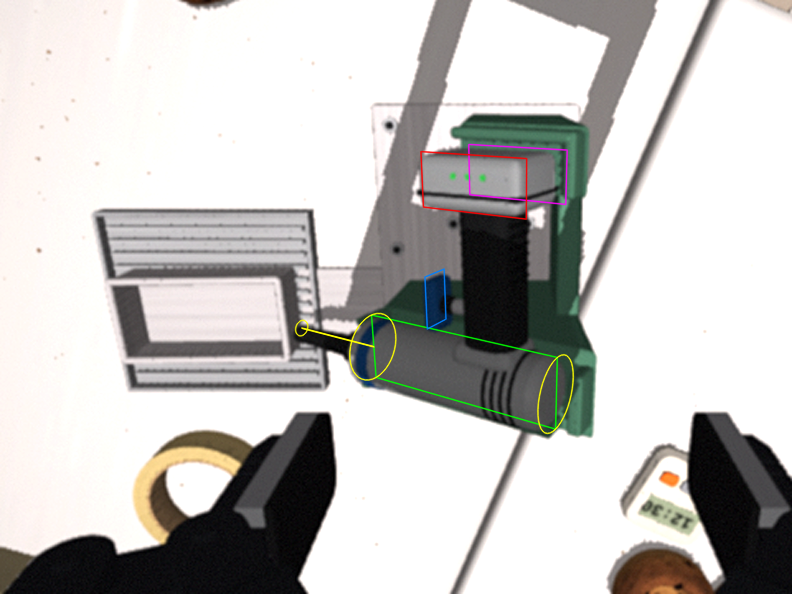

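View pics/s25.png

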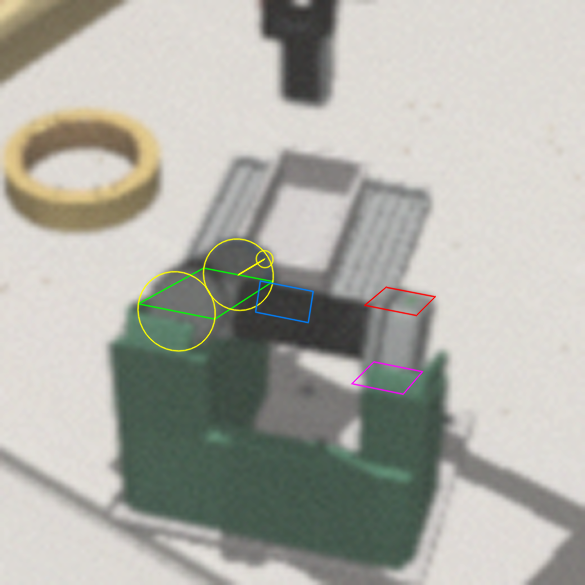

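View pics/si25.png

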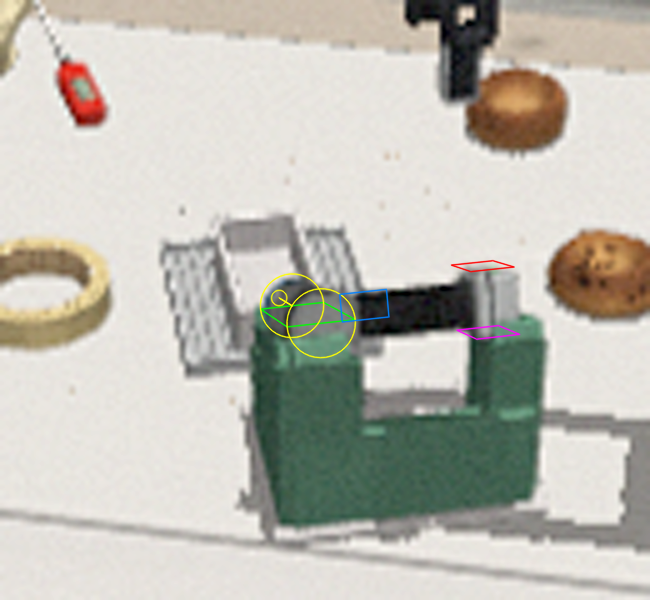

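Run:
```python
from bench import r
print(r.hand_in())
```

```text
the job is handed in; nothing more can be done
None
```

The job is handed in at about 29 s of the 66 s allowed. Every check I could make agrees, but no verdict was reported.

- **Tin:** it stands upright on the grate, lengthwise to the blow. In the wrist view it sat about 3 mm from the grate's centre and within about 1° of the blow direction.
- **Duster:** the tool cannot tilt, so I set the duster's rear edge on the slope and opened the fingers in small steps. It swung down about 30° into the rest. My model of the parked pose, drawn over the wrist picture, agreed to about 1–3 mm, both during the squeeze and after letting go. I worked out the height and position of the rest from the task's dimensions. First contact came about 4 mm lower than I had predicted, probably because the barrel's edge is rounded.
- **Trigger:** I pinched it from 54 mm down to about 44 mm opening at 45–55 N and held it there for over 2 s. The opening stayed at 43.9–44.7 mm over four readings, and the pictures showed about 13 mm of travel, so I took it as fully pressed. The joint values themselves could not be read.
- **After letting go:** the trigger is back at its released position in the pictures, the duster and tin are still in place, and the gripper is well clear. I never drove the arm into the cakes, tape roll or timer, though I did not measure their positions again at the end.

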